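# Clamp a flat test plate under the spring clip of an inspection stand

### The arm

A 6-joint arm with a two-finger parallel gripper is mounted at the origin on a cart in front of the work surface, level with it; the furniture and walls round the work are solid. World frame = base frame: x ahead of the robot, y to its left, z up, the work surface at z = 0. Lengths are in m, angles in rad, forces in N, time in s.
With the tool pointing down it reaches from about 0.4 to 0.925 m from the base axis. Payload 3.4 kg.
Tool frame: the origin (TCP) lies at the very end of the fingers, on their centre line; the grasp point (between the pads) lies 19 mm behind it; z points along the fingers, y is the direction in which the jaws open and shut (so a half turn about z gives the same grasp; the last joint's range is limited). The gripper opens to 85 mm and grips with 20 to 120 N. Pads are 22 mm wide; open, the fingers measure 114 mm over their backs; the gripper's body (76 mm by 85 mm) begins 54 mm behind the grasp point. The pads swing forward as they close: fully open they stand 13 mm farther back than shut.
Start: joints at [1.036, 0.307, 1.506, -0, 1.328, -0.073], TCP at [0.256, 0.515, 0.231] pointing down, gripper open.
Joint ranges: [-3.12, 3.12], [-1.05, 2.28], [0.14, 2.33], [-1.42, 4.57], [0.1, 2.73], [-2.68, 2.68]. Speed limits (rad/s): [2.57, 2.57, 3.14, 3.14, 3.14, 3.14].

### API

Orientations are given as a rotation vector (axis times angle).
In Python, from workcell import read_state, capture, get_calibration, sign_off gives the robot as it stands.
- The arm moves only by the shell command python3 -m pendant 'ROWS'. ROWS is JSON, a list of rows, each an object of numbers: "claw": the finger opening in mm, from 0 to 85.4; "dx", "dy", "dz": the shift along the tool's x, y, z as a fraction of full scale; "turn": the turn about the tool's z as a fraction of full scale. In form: [{"claw": .., "dx": .., "dy": .., "dz": .., "turn": ..}, ...]. A call has 1 to 10 rows; each row is the pose to reach, as a shift and turn from the pose commanded when the call began, along the tool's axes at that moment; what a row does not reach only later rows make up. Full scale, the value 1, is 120 mm for a shift and 30 degrees for a turn. A row lasts 1/10 s, in which the tool goes at most 50 mm and 8.59 degrees, less where a joint would pass 70% of its speed; a pose out of reach is approached as far as the arm can. A call with a number of a shift or a turn outside -1 to 1 is refused whole. A call with a gripper value outside its range is refused whole. The fingers move at their own pace and stop on an object; the grip force is fixed at half the most. Time passes only in rows, so rows that repeat a pose let the fingers close. It gives the time, the measured TCP pose, the force and the opening at its end, in the units of the state.
- read_state(): the state, without advancing time (a new reading comes with each control period).
- capture(name): name is "side" or "top" or "wrist"; returns the picture (384x512x3 uint8, red, green, blue); there is no depth.
- get_calibration(name): a dict with "K" (3x3 intrinsics, pixels), "xyz" and "orientation" of the camera in the world; the wrist camera has in their place "tool_from_camera" (4x4, takes a point from camera to tool coordinates, whose origin is the TCP and whose axes are the flange's). Camera axes: x right, y down, z forward; pixel columns grow to the right and rows downward; lengths in m; the calibration is good to about 2 mm. A picture is of the moment at which its call begins: read the wrist's pose just before it. get_calibration takes no time and is no camera call.
- sign_off(): hands the job in, once; it reports no verdict.
The state is a dict: "time_s": time; "joint_pos": joint angles; "qd": joint speeds; "joint_efforts": joint torques, N m; "tcp_pos": TCP position; "ee_rot": TCP orientation; "ft_force": force on the tool from outside, world axes, zero at the start; "ft_torque": the same for the moment, N m; "width": finger opening in m.
Only numpy, scipy, OpenCV 4.12 (cv2) and the standard library are available. Lean on these libraries where they do the work, as an engineer would, in place of code of your own. Each camera call takes 0.05 s, during which the arm holds its last target.

### The job

Mount the loose brass test plate on the sloping inspection stand: swing the stand's spring clip up until it stays open, slide the plate lengthwise up the bed into the pocket until it is fully home against the end stop, so gently that the stop keeps its setting, then bring the clip down under control onto the plate (do not let it snap shut) and let go. Leave the red and green specimens, the paste pot and the spanner where they are.

Things in the scene. Friction and masses are not known exactly. Their poses are not given: they have to be found in the camera images.
- plate: flat brass-coloured plate, 150 x 50 x 8 mm, about 0.18 kg, lying loose on the bench. Origin: centre of its underside; x along its length, y across its width, z up. It is the same either way round. It can be gripped across its 50 mm width.
- bed: bed of the grey inspection stand (fixed, foot 200 x 100 mm); slopes 24 degrees, rising to the robot's left. Origin: on its surface, middle of its lower end, 46 mm above the bench; x up the slope, y across, z square to it. To x = 92 mm it is only 38 mm wide, so a plate overhangs its sides; beyond, 80 mm wide. Friction holds a plate on it.
- end_stop: steel block closing the pocket, hidden under its roof. Origin: foot of the face that meets the plate, set anywhere from bed x = 138 to 150 mm; axes as the bed's, so a plate that is home has its centre at x = -75 mm here. Only friction holds it: over about 9 N shifts it up the slope. The pocket's roof, 13 mm above the bed, covers bed x = 130 to 152 mm; its raised lip starts at 122.
- clip (a joint): spring clip's angle about its hinge, rad: 0 shut (as found), growing as its tip swings up and away up the slope, 1.3 open against its stop. An over-centre spring pulls it shut below about 0.6 and holds it open above: 0.43 N m at 0, 0.5 N m at 1.3, so about 5 N at the bar. Resting on a plate it reads about 0.1.
- clip_hinge (a point): middle of the clip's hinge axis (parallel to the bed's y), at bed x = 165 mm, 30 mm above the bed's surface.
- clip_bar (a point): centre of the orange cross bar at the clip's tip, to move it by: round, along the bed's y, 36 mm long, 12 mm thick. Shut: 85 mm down the slope from the hinge axis and 10 mm above it (bed x = 80 mm, 40 mm above the bed). A 22 mm wide strip joins it to the hinge. Pinched by its two end faces it turns between the fingers as it swings.
- clip_pad: black rubber pad of the clip, 16 mm across, 60 mm from the hinge axis; origin: centre of its lower face, 2 mm above the bed when the clip is shut.
- specimen_red: red round mounted specimen, 30 mm across, 19 mm high, a bystander; origin: centre of its underside.
- specimen_green: green round mounted specimen, 30 mm across, 19 mm high, a bystander; origin: centre of its underside.
- paste_pot: white and blue pot, 69 mm across, 41 mm high, a bystander; origin: centre of its underside.
- spanner: steel spanner, 163 x 27 x 6 mm, lying flat, a bystander; origin: centre of its underside, y along its length.
- rail_mouth (a point): on the bed's surface between the mouths of the two guide rails (bed x = 90 mm). The rails are 6.5 mm high, about 64 mm apart here and narrowing to a straight channel 54 mm wide from bed x = 110 mm on.

How it is judged:
On the way, in this order (a step that is already met when the one before it is completed fails the run):
1. the clip is swung up and stays open (value of joint clip above 1 rad), for 0.2 s.
2. with the clip open, the plate lies on the bed, in line with it and home against the end stop (value of joint clip above 0.8 rad and x of plate in the frame of end_stop above -0.0772 m and y of plate in the frame of bed between -0.006 and 0.006 m and z of plate in the frame of bed between -0.004 and 0.004 m and angle between the x axis of plate and the x axis of bed, either way round below 0.07 rad), for 0.2 s.
At the end, for the whole second after the job is handed in: The plate lies flat on the bed in its channel (within 6 mm of the middle, 4 degrees), its upper end within 2 mm of the end stop, and the clip's pad presses on it with more than 1.5 N (clip angle 0.05 to 0.17 rad); the plate is at rest (value of joint clip between 0.05 and 0.17 rad and contact force between clip_pad and plate above 1.5 N and x of plate in the frame of end_stop above -0.0772 m and y of plate in the frame of bed between -0.006 and 0.006 m and z of plate in the frame of bed between -0.003 and 0.003 m and angle between the x axis of plate and the x axis of bed, either way round below 0.07 rad and linear speed of plate below 0.01 m/s); the robot touches nothing.
It fails at once if the clip snaps shut: it swings down faster than 3 rad/s (velocity of joint clip below -3 rad/s).
It fails at once if the end stop is pushed more than 2 mm out of its setting (distance of end_stop from where it was at the start of the episode above 0.002 m).
It fails at once if a bystander (red or green specimen, paste pot, spanner) is moved more than 20 mm (distance of any of specimen_red, specimen_green, paste_pot, spanner from where it was at the start of the episode above 0.02 m).
It also fails if it takes over 66 s, if anything falls off the work surface, if the arm or the gripper's body presses on something with over 40 N, if the wrist force passes 120 N, or if a joint passes its speed limit or range.

## Working session

There is one attempt and no reset: what is moved stays moved. The work goes in short steps, Python scripts to look and compute and a shell command to move; the robot and the scene stay as the last step left them, time stands still between calls to the robot, and variables do not carry over. Pictures are saved under pics/ and viewed, and the job is handed in when it is done.

```bash
ls; mkdir -p pics; python3 - <<'E'
from workcell import *
import cv2
s=read_state();print({k:s[k] for k in('time_s','tcp_pos','ee_rot','ft_force','width')})
for n in('side','top','wrist'):
    im=capture(n);cv2.imwrite(f'pics/{n}0.png',im[:,:,::-1]);print(n,get_calibration(n))
E
```

```text
pics
{'time_s': 0.0, 'tcp_pos': array([0.2558298 , 0.51415359, 0.23036887]), 'ee_rot': array([-0.71871882, -3.05759091,  0.00310832]), 'ft_force': array([-0.18760594,  0.19868424,  0.72376316]), 'width': 0.0854742034450717}
side {'K': array([[401.62341788,   0.        , 257.1418525 ],
       [  0.        , 401.62341788, 196.12219653],
       [  0.        ,   0.        ,   1.        ]]), 'xyz': array([1.01301417, 0.09819643, 0.84683731]), 'orientation': array([-1.63048171, -2.25805833,  0.58945045])}
top {'K': array([[481.15267532,   0.        , 262.74757156],
       [  0.        , 481.15267532, 194.70943466],
       [  0.        ,   0.        ,   1.        ]]), 'xyz': array([ 0.51840846, -0.02705022,  0.99863262]), 'orientation': array([-2.16002637,  2.16358621, -0.06964721])}
wrist {'K': array([[291.85532818,   0.        , 259.18054012],
       [  0.        , 291.85532818, 188.31315597],
       [  0.        ,   0.        ,   1.        ]]), 'tool_from_camera': array([[-4.57718374e-04, -9.46153139e-01, -3.23719058e-01,
         8.36013092e-02],
       [ 9.99999677e-01, -2.19044551e-04, -7.73721938e-04,
        -8.61655882e-05],
       [ 6.61150544e-04, -3.23719307e-01,  9.46152933e-01,
        -1.41880351e-01],
       [ 0.00000000e+00,  0.00000000e+00,  0.00000000e+00,
         1.00000000e+00]])}
```

View pics/side0.png

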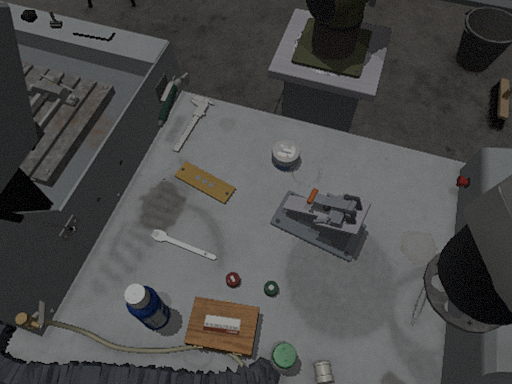

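View pics/top0.png

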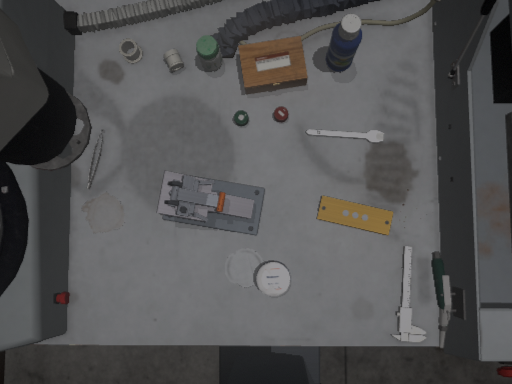

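View pics/wrist0.png

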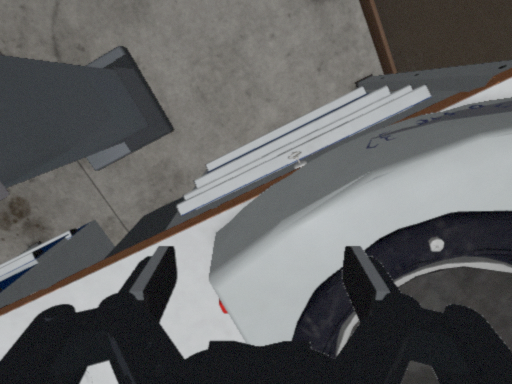

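The top view shows the stand at about (212,203), rising to the left (+y), with the orange bar at (222,202) and the plate at (355,215). The pot is at (273,279), the specimens at (241,118) and (281,114), and the spanner at (345,135). I'll enlarge these areas.

```bash
cat > h.py <<'E'
import numpy as np,cv2
from scipy.spatial.transform import Rotation as R
from workcell import *
def cam(n):
    c=get_calibration(n)
    if n=='wrist':
        s=read_state();T=np.eye(4);T[:3,:3]=R.from_rotvec(s['ee_rot']).as_matrix();T[:3,3]=s['tcp_pos'];T=T@c['tool_from_camera'];return c['K'],T
    T=np.eye(4);T[:3,:3]=R.from_rotvec(c['orientation']).as_matrix();T[:3,3]=c['xyz'];return c['K'],T
def ray(KT,p):
    K,T=KT;d=T[:3,:3]@np.linalg.inv(K)@np.array([p[0],p[1],1.]);return T[:3,3],d
def onz(KT,p,z):
    o,d=ray(KT,p);return o+d*(z-o[2])/d[2]
def proj(KT,X):
    K,T=KT;c=(np.atleast_2d(X)-T[:3,3])@T[:3,:3];u=c@K.T;return u[:,:2]/u[:,2:]
def tri(a,pa,b,pb):
    A=[];B=[]
    for KT,p in((a,pa),(b,pb)):
        o,d=ray(KT,p);d=d/np.linalg.norm(d);P=np.eye(3)-np.outer(d,d);A.append(P);B.append(P@o)
    return np.linalg.lstsq(np.vstack(A),np.hstack(B),rcond=None)[0]
def crop(im,x,y,w,h,k,fn):
    cv2.imwrite(fn,cv2.resize(im[y:y+h,x:x+w,::-1],None,fx=k,fy=k,interpolation=cv2.INTER_CUBIC))
E
python3 - <<'E'
import cv2
from h import crop
t=cv2.imread('pics/top0.png')[:,:,::-1];s=cv2.imread('pics/side0.png')[:,:,::-1]
crop(t,150,165,125,75,6,'pics/tc.png');crop(t,310,190,90,50,8,'pics/tp.png');crop(s,260,170,120,95,6,'pics/sc.png');crop(s,165,150,80,60,8,'pics/sp.png')
E
```

```text
(no output)
```

View pics/tc.png

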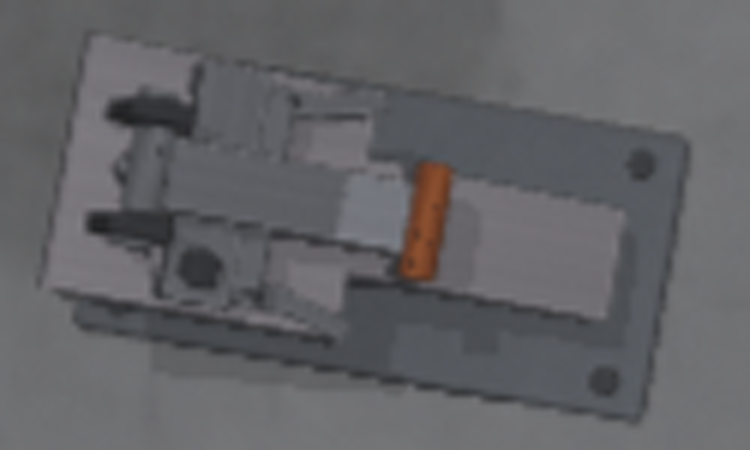

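View pics/tp.png

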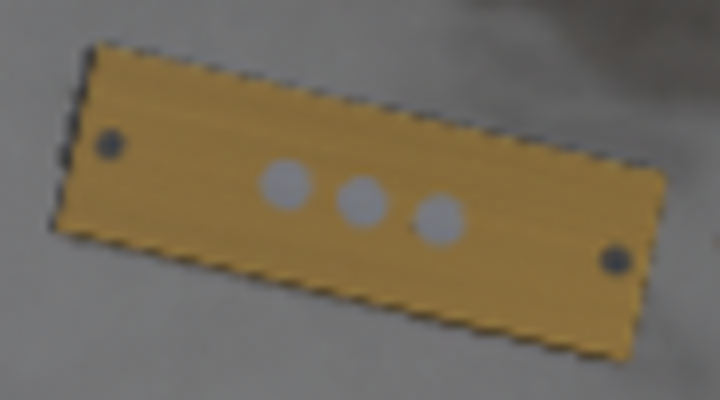

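View pics/sc.png

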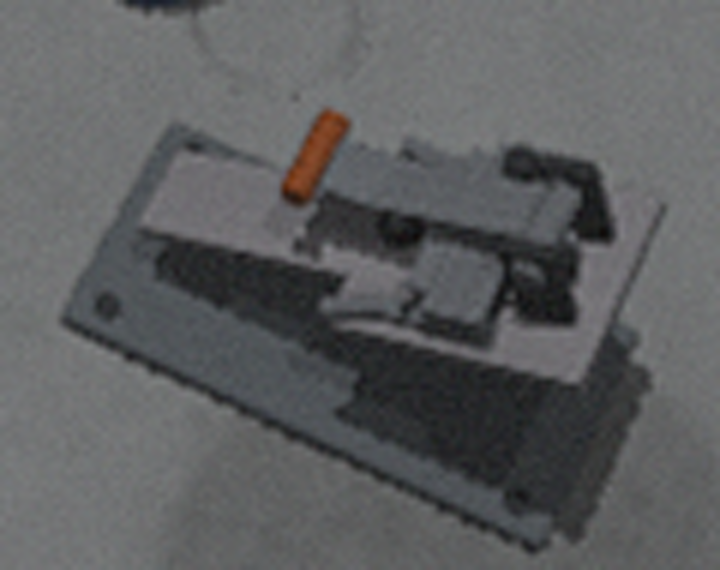

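View pics/sp.png

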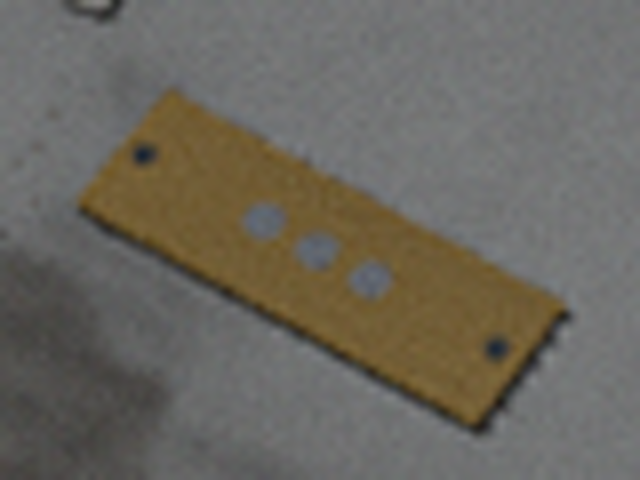

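```bash
cat >> h.py <<'E'
def bedT(p):
    psi=p[2];Rm=R.from_euler('z',psi).as_matrix()@R.from_euler('y',-np.radians(24)).as_matrix()
    T=np.eye(4);T[:3,:3]=Rm;T[:3,3]=[p[0],p[1],.046];return T
E
python3 - <<'E'
from h import *
from scipy.optimize import least_squares
t=cam('top');s=cam('side')
T=lambda a:np.array(a)/6+[150,165]; S=lambda a:np.array(a)/6+[260,170]
ob=[((0,19,0),T((604,320)),S((138+47,152))),((0,-19,0),T((626,208)),S((138,225))),((80,0,40),T((426,221)),S((317,157))),((None,40,0),T((43,290)),S((662,205))),((None,-40,0),T((90,33)),S((583,382)))]
def res(p,show=0):
    B=bedT(p);r=[]
    for X,a,b in ob:
        X=np.array([p[3] if X[0] is None else X[0]/1e3,X[1]/1e3,X[2]/1e3]);W=B[:3,:3]@X+B[:3,3]
        r+=list(proj(t,W)[0]-a)+list(proj(s,W)[0]-b)
    return np.array(r)
f=least_squares(res,[.5,.0,1.7,.22]);print(f.x,np.degrees(f.x[2]));print(res(f.x).reshape(-1,4).round(1))
for X,a,b in ob: print(X,tri(t,a,s,b).round(4),(np.linalg.inv(bedT(f.x))@np.r_[tri(t,a,s,b),1])[:3].round(4))
TP=lambda a:np.array(a)/8+[310,190]; SP=lambda a:np.array(a)/8+[165,150]
P=[onz(t,TP(a),.008) for a in((93,45),(665,175),(628,360),(53,232))];P=np.array(P);print(P,P.mean(0))
Q=np.array([onz(s,SP(a),.008) for a in((480,428),(82,205),(170,90),(568,313))]);print(Q,Q.mean(0))
for A in(P,Q):
    print(np.linalg.norm(A[0]-A[1]),np.linalg.norm(A[1]-A[2])); d=A[0]-A[1]+A[3]-A[2];print(np.degrees(np.arctan2(d[1],d[0])))
for n,px in(('pot',(273,278)),('red',(281,114)),('green',(241,118))):print(n,onz(t,px,.03))
E
```

```text
[0.57824507 0.02107767 1.40023905 0.18337061] 80.22778789539618
[[-0.9 -0.4 -1.4 -1.6]
 [-1.3 -0.6 -0.9 -0.8]
 [-1.7 -0.8 -0.6 -0.6]
 [-1.2 -1.2 -0.5 -2.8]
 [-0.9 -0.9 -1.6 -0.8]]
(0, 19, 0) [0.5585 0.0254 0.0376] [-0.0026  0.0202 -0.008 ]
(0, -19, 0) [0.5958 0.0177 0.04  ] [-0.0028 -0.0179 -0.0053]
(80, 0, 40) [0.5863 0.0765 0.1096] [0.077  0.0014 0.0353]
(None, 40, 0) [0.5655 0.1956 0.1068] [ 0.1798  0.0422 -0.0135]
(None, -40, 0) [0.6448 0.1811 0.1153] [ 0.1826 -0.0384 -0.0054]
[[ 0.60687614 -0.1218026   0.008     ]
 [ 0.57307477 -0.26731586  0.008     ]
 [ 0.52591854 -0.25677736  0.008     ]
 [ 0.55873659 -0.11101434  0.008     ]] [ 0.56615151 -0.18922754  0.008     ]
[[ 0.61158046 -0.11672681  0.008     ]
 [ 0.5771438  -0.26052146  0.008     ]
 [ 0.52932055 -0.25169837  0.008     ]
 [ 0.56633509 -0.10535502  0.008     ]] [ 0.57109498 -0.18357542  0.008     ]
0.14938755102602583 0.04831946246094899
77.11715124088018
0.1478606947225638 0.04863033651537192
76.16527827555505
pot [ 0.44063757 -0.02133834  0.03      ]
red [ 0.77328132 -0.0385331   0.03      ]
green [0.76551579 0.04363502 0.03      ]
```

```bash
cat >> h.py <<'E'
def plan(target,yaw=None):
    s=read_state();Rm=R.from_rotvec(s['ee_rot']).as_matrix()
    cur=np.degrees(np.arctan2(Rm[1,0],Rm[0,0]));d=Rm.T@(np.array(target)-s['tcp_pos'])/.12
    print('t',round(s['time_s'],2),'tcp',s['tcp_pos'].round(4),'yaw',round(cur,2),'tilt',Rm[:,2].round(3),'w',round(s['width'],4),'F',s['ft_force'].round(1))
    print('d',d.round(4),'dist',round(np.linalg.norm(d)*120,1), 'turn',None if yaw is None else round(((cur-yaw+180)%360-180)/30,4))
E
python3 -c "
from h import *
plan((.585,.06,.27),80.2)"
```

```text
t 0.15 tcp [0.2559 0.5143 0.2306] yaw 153.54 tilt [-0.001 -0.001 -1.   ] w 0.0855 F [-0.5 -0.3 -0.3]
d [-4.1417 -2.1683 -0.3255] dist 562.4 turn 2.4448
```

```bash
python3 -m pendant '[{"claw":85,"dx":-0.3,"dy":-0.16,"dz":-0.3,"turn":0.25},{"claw":85,"dx":-0.65,"dy":-0.34,"dz":-0.33,"turn":0.5},{"claw":85,"dx":-1,"dy":-0.52,"dz":-0.33,"turn":0.75},{"claw":85,"dx":-1,"dy":-0.52,"dz":-0.33,"turn":1}]'; python3 -c "
from h import *
plan((.585,.06,.27),80.2)"
```

```text
time_s: 0.55
tcp_pos: [0.3387, 0.401, 0.2712]
ee_rot: [1.499, 2.758, -0.002]
ft_force: [-0.9, 1.1, -0.7]
width: 0.0853
t 0.55 tcp [0.3387 0.401  0.2712] yaw 122.94 tilt [ 0.002 -0.003 -1.   ] w 0.0853 F [-0.9  1.1 -0.7]
d [-3.5008  0.1771  0.0209] dist 420.6 turn 1.4246
```

```bash
python3 -m pendant '[{"claw":85,"dx":-0.4,"dy":0.03,"turn":0.25},{"claw":85,"dx":-0.8,"dy":0.05,"turn":0.5},{"claw":85,"dx":-1,"dy":0.06,"turn":0.75},{"claw":85,"dx":-1,"dy":0.06,"turn":1}]'; python3 -c "
from h import *
plan((.585,.06,.27),80.2)"
```

```text
t 0.55 tcp [0.3387 0.401  0.2712] yaw 122.94 tilt [ 0.002 -0.003 -1.   ] w 0.0853 F [-0.9  1.1 -0.7]
d [-3.5008  0.1771  0.0209] dist 420.6 turn 1.4246$[0]: bad value
```

```bash
python3 -m pendant '[{"claw":85,"dx":-0.4,"dy":0.03,"dz":0,"turn":0.25},{"claw":85,"dx":-0.8,"dy":0.05,"dz":0,"turn":0.5},{"claw":85,"dx":-1,"dy":0.06,"dz":0,"turn":0.75},{"claw":85,"dx":-1,"dy":0.06,"dz":0,"turn":1}]'; python3 -c "
from h import *
plan((.585,.06,.27),80.2)"
```

```text
time_s: 0.95
tcp_pos: [0.4098, 0.3066, 0.2706]
ee_rot: [2.162, 2.278, -0.002]
ft_force: [-0.6, 0.1, -0.7]
width: 0.0851
t 0.95 tcp [0.4098 0.3066 0.2706] yaw 93.0 tilt [ 0.    -0.002 -1.   ] w 0.0851 F [-0.6  0.1 -0.7]
d [-2.1282  1.35    0.009 ] dist 302.4 turn 0.4267
```

```bash
python3 -m pendant '[{"claw":85,"dx":-0.35,"dy":0.22,"dz":0,"turn":0.25},{"claw":85,"dx":-0.7,"dy":0.44,"dz":0,"turn":0.426},{"claw":85,"dx":-1,"dy":0.64,"dz":0,"turn":0.426},{"claw":85,"dx":-1,"dy":0.64,"dz":0,"turn":0.426}]';python3 -c "
from h import *
plan((.585,.06,.27),80.2)"
```

```text
time_s: 1.35
tcp_pos: [0.4953, 0.1903, 0.2706]
ee_rot: [2.396, 2.027, -0.0]
ft_force: [-0.7, -0.5, -0.1]
width: 0.0852
t 1.35 tcp [0.4953 0.1903 0.2706] yaw 80.45 tilt [ 0.002 -0.002 -1.   ] w 0.0852 F [-0.7 -0.5 -0.1]
d [-0.947   0.917   0.0085] dist 158.2 turn 0.0085
```

```bash
python3 -m pendant '[{"claw":85,"dx":-0.3,"dy":0.3,"dz":0,"turn":0},{"claw":85,"dx":-0.6,"dy":0.6,"dz":0,"turn":0},{"claw":85,"dx":-0.94,"dy":0.91,"dz":0,"turn":0},{"claw":85,"dx":-0.94,"dy":0.91,"dz":0,"turn":0},{"claw":85,"dx":-0.94,"dy":0.91,"dz":0,"turn":0}]';python3 -c "
from h import *
plan((.585,.06,.27),80.2)
K,T=cam('wrist');np.save('w1T.npy',T)
im=capture('wrist');cv2.imwrite('pics/w1.png',im[:,:,::-1])"
```

```text
time_s: 1.85
tcp_pos: [0.5821, 0.0647, 0.2702]
ee_rot: [-2.395, -2.031, 0.001]
ft_force: [-0.8, -0.1, 0.2]
width: 0.0846
t 1.85 tcp [0.5821 0.0647 0.2702] yaw 80.61 tilt [-0.001  0.    -1.   ] w 0.0846 F [-0.8 -0.1  0.2]
d [-0.0344  0.03    0.0013] dist 5.5 turn 0.0137
```

View pics/w1.png

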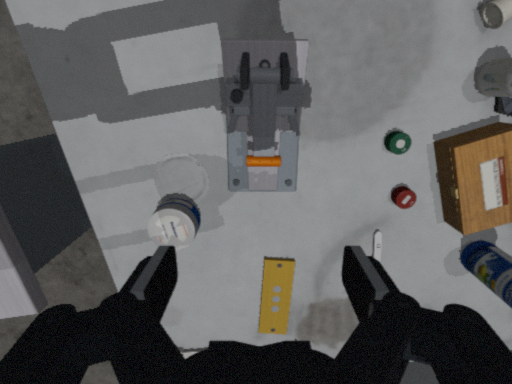

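```bash
python3 -c "
from h import *
im=cv2.imread('pics/w1.png')[:,:,::-1];crop(im,215,30,105,175,4,'pics/w1c.png');crop(im,250,250,55,90,6,'pics/w1p.png')"
```

```text
(no output)
```

View pics/w1c.png

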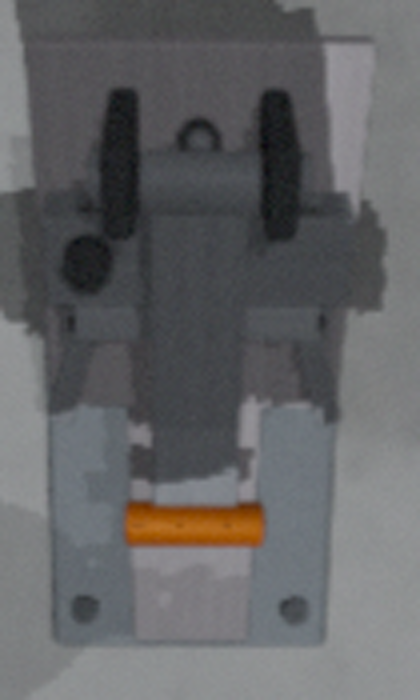

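View pics/w1p.png

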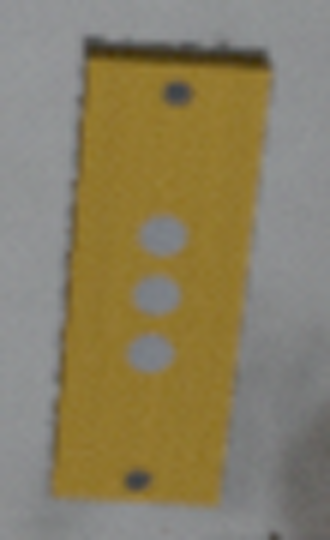

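```bash
python3 - <<'E'
from h import *
from scipy.optimize import least_squares
K=cam('wrist')[0];w=(K,np.load('w1T.npy'))
W=lambda a:np.array(a)/4+[215,30]
ob=[((0,19,0),(135,640)),((0,-19,0),(247,640)),((80,18,40),(126,524)),((80,-18,40),(264,525))]
def res(p):
    B=bedT(p);return np.ravel([proj(w,B[:3,:3]@(np.array(X)/1e3)+B[:3,3])[0]-W(a) for X,a in ob])
f=least_squares(res,[.578,.021,1.4]);print(f.x,np.degrees(f.x[2]),res(f.x).round(2))
B=bedT(f.x);print('bar',(B@[.08,0,.04,1])[:3],'hinge',(B@[.165,0,.03,1])[:3])
P=np.array([onz(w,np.array(a)/6+[250,250],.008) for a in((87,57),(272,68),(222,503),(53,495))])
print(P,P.mean(0));d=P[0]-P[3]+P[1]-P[2];print(np.degrees(np.arctan2(d[1],d[0])),np.linalg.norm(P[0]-P[1]),np.linalg.norm(P[0]-P[3]))
E
```

```text
[0.57883626 0.01967383 1.40369783] 80.42596155982442 [-0.31  0.33  0.28  0.42 -0.01 -0.21  0.04 -0.35]
bar [0.5882857  0.07569666 0.11508075] hinge [0.60187732 0.15627718 0.14051791]
[[ 0.5611923  -0.10943394  0.008     ]
 [ 0.60933924 -0.12079906  0.008     ]
 [ 0.57649724 -0.26526201  0.008     ]
 [ 0.52794784 -0.2542544   0.008     ]] [ 0.56874416 -0.18743735  0.008     ]
77.13167148277898 0.0494701323550037 0.14858722144997516
```

```bash
cat >> h.py <<'E'
BP=[.57884,.01967,1.4037];B0=bedT(BP)
def bw(x,y,z): return (B0@[x/1e3,y/1e3,z/1e3,1])[:3]
def arc(th): # bar centre, mm bed
    a=np.arctan2(10,85)+th;r=np.hypot(85,10);return bw(165-r*np.cos(a),0,30+r*np.sin(a))
def uz(p): return (np.array(p)-B0[:3,3])[:2]@np.array([np.cos(BP[2]),np.sin(BP[2])])
E
python3 -c "
from h import *
plan((.5883,.0757,.14),80.43)
plan((.5883,.0757,.100),80.43)"
```

```text
t 1.9 tcp [0.5812 0.0659 0.2703] yaw 80.7 tilt [-0.002  0.001 -1.   ] w 0.0848 F [ 0.6  0.2 -0.1]
d [0.0893 0.0474 1.0857] dist 130.8 turn 0.009
t 1.9 tcp [0.5812 0.0659 0.2703] yaw 80.7 tilt [-0.002  0.001 -1.   ] w 0.0848 F [ 0.6  0.2 -0.1]
d [0.0891 0.0481 1.419 ] dist 170.7 turn 0.009
```

```bash
python3 -m pendant '[{"claw":60,"dx":0.08,"dy":0.05,"dz":0.4,"turn":0.01},{"claw":60,"dx":0.08,"dy":0.05,"dz":0.8,"turn":0.01},{"claw":60,"dx":0.08,"dy":0.05,"dz":1,"turn":0.01},{"claw":60,"dx":0.08,"dy":0.05,"dz":1,"turn":0.01},{"claw":60,"dx":0.08,"dy":0.05,"dz":1,"turn":0.01}]';python3 -c "
from h import *
plan((.5883,.0757,.100),80.43)
K,T=cam('wrist');np.save('w2T.npy',T)
im=capture('wrist');cv2.imwrite('pics/w2.png',im[:,:,::-1])"
```

```text
time_s: 2.4
tcp_pos: [0.5887, 0.0757, 0.1514]
ee_rot: [-2.396, -2.031, 0.0]
ft_force: [0.6, 0.3, 0.2]
width: 0.06
t 2.4 tcp [0.5887 0.0757 0.1514] yaw 80.57 tilt [-0.001  0.    -1.   ] w 0.06 F [0.6 0.3 0.2]
d [-4.000e-04 -3.100e-03  4.279e-01] dist 51.4 turn 0.0047
```

View pics/w2.png

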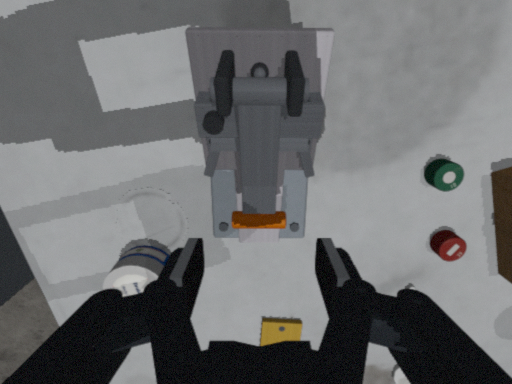

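The bar spans x=232 to 286 at row 220, centred between the fingertips (203 and 316). I'll descend and pinch it.

```bash
python3 -m pendant '[{"claw":60,"dx":0,"dy":0,"dz":0.2,"turn":0},{"claw":60,"dx":0,"dy":0,"dz":0.42,"turn":0},{"claw":60,"dx":0,"dy":0,"dz":0.42,"turn":0},{"claw":50,"dx":0,"dy":0,"dz":0.42,"turn":0},{"claw":42,"dx":0,"dy":0,"dz":0.42,"turn":0},{"claw":30,"dx":0,"dy":0,"dz":0.42,"turn":0},{"claw":30,"dx":0,"dy":0,"dz":0.42,"turn":0},{"claw":30,"dx":0,"dy":0,"dz":0.42,"turn":0}]';python3 -c "
from h import *
plan((.5883,.0757,.100),80.43)
im=capture('wrist');cv2.imwrite('pics/w3.png',im[:,:,::-1])
p0=arc(0)
for th in np.arange(0,1.31,.1):
    d=arc(th)-p0;print(round(th,1),(np.linalg.norm(d[:2])/.12).round(3),(-d[2]/.12).round(3))
"
```

```text
time_s: 3.25
tcp_pos: [0.5881, 0.0747, 0.103]
ee_rot: [-2.398, -2.028, 0.0]
ft_force: [-5.9, 1.8, 8.8]
width: 0.0342
t 3.25 tcp [0.5881 0.0747 0.103 ] yaw 80.44 tilt [-0.001  0.001 -1.   ] w 0.0342 F [-5.9  1.8  8.8]
d [0.0087 0.0007 0.0251] dist 3.2 turn 0.0004
0.0 0.0 -0.0
0.1 0.018 -0.069
0.2 0.029 -0.14
0.3 0.032 -0.211
0.4 0.029 -0.282
0.5 0.018 -0.352
0.6 0.001 -0.422
0.7 0.024 -0.489
0.8 0.054 -0.553
0.9 0.092 -0.614
1.0 0.135 -0.67
1.1 0.183 -0.723
1.2 0.237 -0.77
1.3 0.295 -0.811
```

View pics/w3.png

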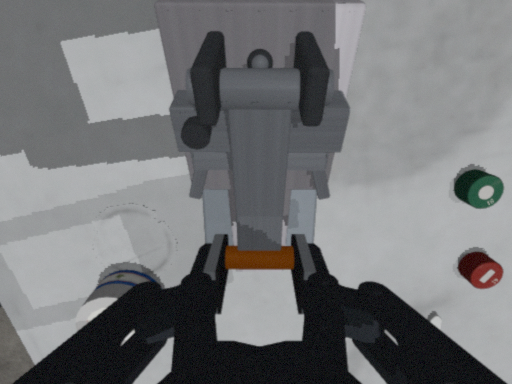

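```bash
python3 -m pendant '[{"claw":30,"dx":-0.009,"dy":0,"dz":-0.034,"turn":0},{"claw":30,"dx":-0.018,"dy":0,"dz":-0.069,"turn":0},{"claw":30,"dx":-0.024,"dy":0,"dz":-0.105,"turn":0},{"claw":30,"dx":-0.029,"dy":0,"dz":-0.14,"turn":0},{"claw":30,"dx":-0.032,"dy":0,"dz":-0.211,"turn":0},{"claw":30,"dx":-0.029,"dy":0,"dz":-0.282,"turn":0},{"claw":30,"dx":-0.029,"dy":0,"dz":-0.282,"turn":0}]';python3 -c "
from h import *
s=read_state();c=s['tcp_pos'];print(c-[.5881,.0747,.103])
im=capture('wrist');cv2.imwrite('pics/w4.png',im[:,:,::-1])
"
```

```text
time_s: 4.0
tcp_pos: [0.5874, 0.0717, 0.1346]
ee_rot: [-2.396, -2.028, 0.001]
ft_force: [-2.8, 4.7, -7.5]
width: 0.0341
[-0.0006825  -0.00303427  0.03157514]
```

View pics/w4.png

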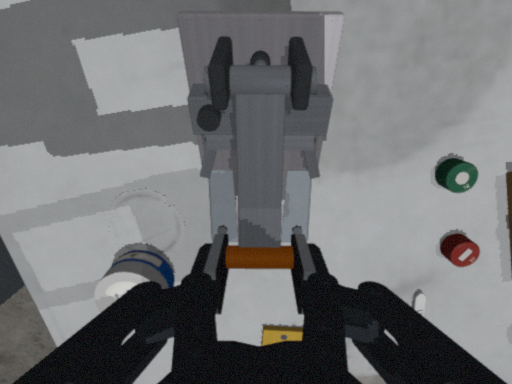

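```bash
python3 -m pendant '[{"claw":30,"dx":0.011,"dy":0,"dz":-0.07,"turn":0},{"claw":30,"dx":0.028,"dy":0,"dz":-0.14,"turn":0},{"claw":30,"dx":0.053,"dy":0,"dz":-0.207,"turn":0},{"claw":30,"dx":0.083,"dy":0,"dz":-0.271,"turn":0},{"claw":30,"dx":0.121,"dy":0,"dz":-0.332,"turn":0},{"claw":30,"dx":0.164,"dy":0,"dz":-0.388,"turn":0},{"claw":30,"dx":0.212,"dy":0,"dz":-0.441,"turn":0},{"claw":30,"dx":0.266,"dy":0,"dz":-0.488,"turn":0},{"claw":30,"dx":0.29,"dy":0,"dz":-0.507,"turn":0},{"claw":30,"dx":0.29,"dy":0,"dz":-0.507,"turn":0}]';python3 -c "
from h import *
s=read_state();c=s['tcp_pos'];d=c-[.5881,.0747,.103];print(d,arc(1.25)-arc(0))
im=capture('wrist');cv2.imwrite('pics/w5.png',im[:,:,::-1])
"
```

```text
time_s: 5.05
tcp_pos: [0.5933, 0.1059, 0.1963]
ee_rot: [-2.397, -2.028, 0.001]
ft_force: [-3.8, 4.4, -3.0]
width: 0.0338
[0.00524214 0.03118295 0.09326865] [0.00529089 0.03136844 0.09496607]
```

View pics/w5.png

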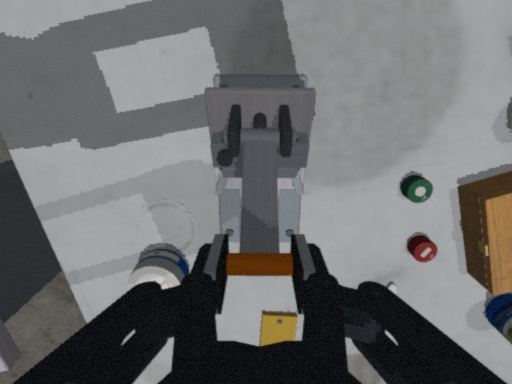

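```bash
python3 -m pendant '[{"claw":45,"dx":0,"dy":0,"dz":0,"turn":0},{"claw":65,"dx":0,"dy":0,"dz":0,"turn":0},{"claw":65,"dx":0,"dy":0,"dz":0,"turn":0},{"claw":65,"dx":0,"dy":0,"dz":-0.3,"turn":0},{"claw":65,"dx":0,"dy":0,"dz":-0.5,"turn":0},{"claw":65,"dx":0,"dy":0,"dz":-0.5,"turn":0}]';python3 -c "
from h import *
plan((.5687,-.187,.12),77.1)
im=capture('side');cv2.imwrite('pics/s6.png',im[:,:,::-1])
crop(im,240,130,140,120,5,'pics/s6c.png')
"
```

```text
time_s: 5.7
tcp_pos: [0.598, 0.1047, 0.2602]
ee_rot: [2.394, 2.025, 0.013]
ft_force: [0.4, 0.4, 0.0]
width: 0.0652
t 5.7 tcp [0.598  0.1047 0.2602] yaw 80.44 tilt [ 0.01  0.   -1.  ] w 0.0652 F [0.4 0.4 0. ]
d [-2.4405  0.1517  1.1646] dist 325.0 turn 0.1114
```

View pics/s6c.png

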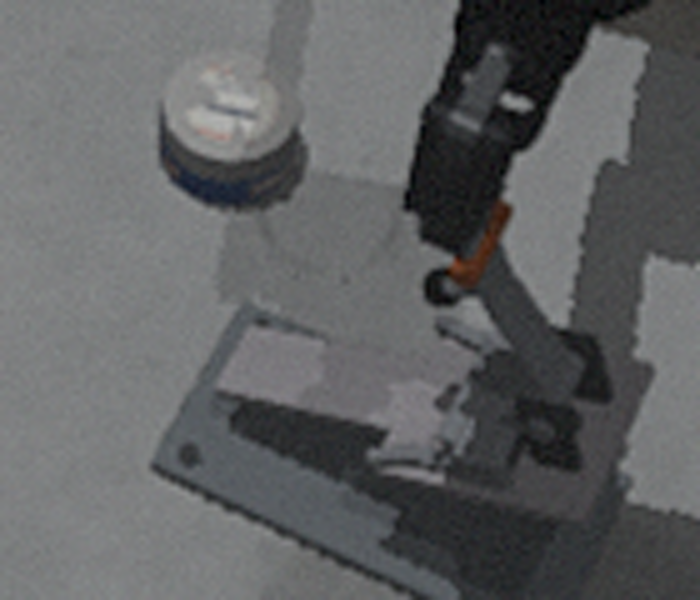

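```bash
python3 -m pendant '[{"claw":70,"dx":-0.3,"dy":0.02,"dz":0,"turn":0.05},{"claw":70,"dx":-0.65,"dy":0.05,"dz":0,"turn":0.11},{"claw":70,"dx":-1,"dy":0.06,"dz":0.1,"turn":0.11},{"claw":70,"dx":-1,"dy":0.06,"dz":0.1,"turn":0.11}]';python3 -m pendant '[{"claw":70,"dx":-0.4,"dy":0.02,"dz":0.2,"turn":0},{"claw":70,"dx":-0.75,"dy":0.05,"dz":0.4,"turn":0},{"claw":70,"dx":-1,"dy":0.06,"dz":0.6,"turn":0},{"claw":70,"dx":-1,"dy":0.06,"dz":0.6,"turn":0}]';python3 -c "
from h import *
plan((.5553,-.2455,.10),77.1)
"
```

```text
time_s: 6.15
tcp_pos: [0.5796, -0.0195, 0.2408]
ee_rot: [-2.46, -1.953, 0.008]
ft_force: [-0.1, 0.5, -0.5]
width: 0.0701
time_s: 6.55
tcp_pos: [0.5585, -0.1358, 0.1669]
ee_rot: [-2.455, -1.951, 0.009]
ft_force: [0.2, 0.9, 0.6]
width: 0.0699
t 6.55 tcp [ 0.5585 -0.1358  0.1669] yaw 76.93 tilt [-0.008  0.001 -1.   ] w 0.0699 F [0.2 0.9 0.6]
d [-0.896   0.1849  0.5565] dist 128.5 turn -0.0056
```

```bash
python3 -m pendant '[{"claw":70,"dx":-0.4,"dy":0.08,"dz":0.2,"turn":-0.005},{"claw":70,"dx":-0.8,"dy":0.16,"dz":0.4,"turn":-0.005},{"claw":70,"dx":-0.9,"dy":0.185,"dz":0.56,"turn":-0.005},{"claw":70,"dx":-0.9,"dy":0.185,"dz":0.56,"turn":-0.005},{"claw":70,"dx":-0.9,"dy":0.185,"dz":0.56,"turn":-0.005}]';python3 -c "
from h import *
plan((.5553,-.2455,.002),77.1)
K,T=cam('wrist');np.save('w7T.npy',T)
im=capture('wrist');cv2.imwrite('pics/w7.png',im[:,:,::-1])
"
```

```text
time_s: 7.05
tcp_pos: [0.5595, -0.2425, 0.1034]
ee_rot: [-2.452, -1.96, 0.0]
ft_force: [-0.2, -0.4, 0.2]
width: 0.07
t 7.05 tcp [ 0.5595 -0.2425  0.1034] yaw 77.26 tilt [-0.002  0.002 -1.   ] w 0.07 F [-0.2 -0.4  0.2]
d [-0.0332 -0.0274  0.8448] dist 101.5 turn 0.0054
```

View pics/w7.png

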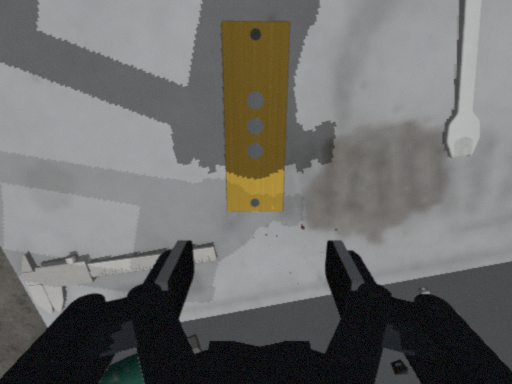

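```bash
python3 -c "
from h import *
w=(cam('wrist')[0],np.load('w7T.npy'))
P=np.array([onz(w,p,.008) for p in((222,21),(290,21),(284.5,211),(227,211))]);print(P.round(4),P.mean(0).round(4))
d=P[0]+P[1]-P[2]-P[3];print(np.degrees(np.arctan2(d[1],d[0])),np.linalg.norm(d)/2)
e=d/np.linalg.norm(d);t=P.mean(0)-.060*e;print(t);plan((t[0],t[1],.003),77.2)
"
```

```text
[[ 0.5616 -0.1105  0.008 ]
 [ 0.6093 -0.1213  0.008 ]
 [ 0.5767 -0.2658  0.008 ]
 [ 0.5272 -0.2547  0.008 ]] [ 0.5687 -0.1881  0.008 ]
76.94945944464745 0.1482291186753624
[ 0.55515683 -0.24650924  0.008     ]
t 7.1 tcp [ 0.5602 -0.2423  0.1043] yaw 77.33 tilt [ 0.     0.001 -1.   ] w 0.0698 F [-0.8  0.4  0. ]
d [-0.0445 -0.0328  0.8439] dist 101.5 turn 0.0042
```

```bash
python3 -m pendant '[{"claw":65,"dx":-0.04,"dy":-0.03,"dz":0.35,"turn":0.005},{"claw":60,"dx":-0.045,"dy":-0.033,"dz":0.65,"turn":0.005},{"claw":60,"dx":-0.045,"dy":-0.033,"dz":0.78,"turn":0.005},{"claw":60,"dx":-0.045,"dy":-0.033,"dz":0.845,"turn":0.005},{"claw":60,"dx":-0.045,"dy":-0.033,"dz":0.845,"turn":0.005},{"claw":60,"dx":-0.045,"dy":-0.033,"dz":0.845,"turn":0.005}]';python3 -c "
from h import *
plan((.55516,-.2465,.002),77.1)
im=capture('side');crop(im,130,120,130,110,5,'pics/s8.png')
"
```

```text
time_s: 7.7
tcp_pos: [0.5561, -0.2476, 0.0041]
ee_rot: [2.453, 1.959, 0.002]
ft_force: [0.5, 0.6, 0.9]
width: 0.0598
t 7.7 tcp [ 0.5561 -0.2476  0.0041] yaw 77.22 tilt [ 0.002 -0.001 -1.   ] w 0.0598 F [0.5 0.6 0.9]
d [ 0.0073 -0.01    0.0174] dist 2.6 turn 0.0041
```

View pics/s8.png

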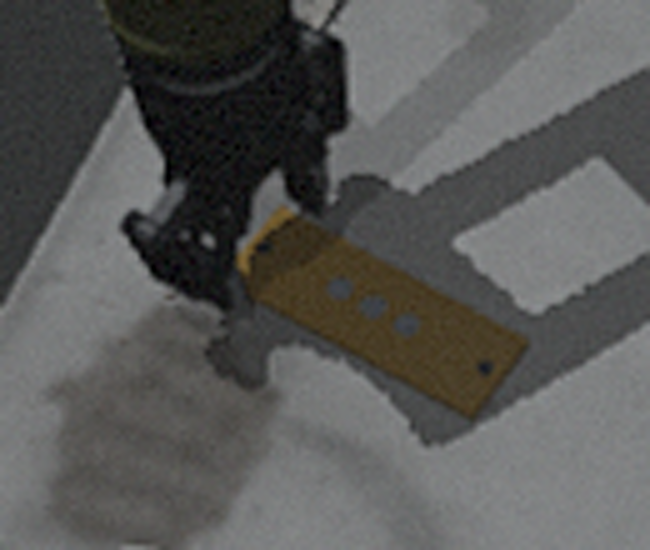

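```bash
python3 -m pendant '[{"claw":56,"dx":0,"dy":-0.005,"dz":0.01,"turn":0},{"claw":52,"dx":0,"dy":-0.005,"dz":0.01,"turn":0},{"claw":45,"dx":0,"dy":-0.005,"dz":0.01,"turn":0},{"claw":45,"dx":0,"dy":-0.005,"dz":0.01,"turn":0},{"claw":45,"dx":0,"dy":-0.005,"dz":0.01,"turn":0}]';python3 -c "
from h import *
plan((.55516,-.2465,.07),77.1)"
```

```text
time_s: 8.25
tcp_pos: [0.5545, -0.2479, 0.0029]
ee_rot: [2.455, 1.958, 0.001]
ft_force: [-1.1, 1.3, 6.7]
width: 0.0467
t 8.25 tcp [ 0.5545 -0.2479  0.0029] yaw 77.15 tilt [ 0.001 -0.    -1.   ] w 0.0467 F [-1.1  1.3  6.7]
d [ 0.0126  0.0037 -0.5591] dist 67.1 turn 0.0016
```

```bash
python3 -m pendant '[{"claw":45,"dx":0,"dy":0,"dz":-0.1,"turn":0},{"claw":45,"dx":0,"dy":0,"dz":-0.3,"turn":0},{"claw":45,"dx":0,"dy":0,"dz":-0.6,"turn":0},{"claw":45,"dx":0,"dy":0,"dz":-0.9,"turn":0},{"claw":45,"dx":0,"dy":0,"dz":-0.9,"turn":0}]';python3 -c "
from h import *
plan((.55516,-.2465,.11),80.43)
im=capture('side');crop(im,130,90,160,120,5,'pics/s9.png')
K,T=cam('wrist');np.save('w9T.npy',T)
im=capture('wrist');cv2.imwrite('pics/w9.png',im[:,:,::-1])
"
```

```text
time_s: 8.75
tcp_pos: [0.5577, -0.2498, 0.1153]
ee_rot: [2.448, 1.953, 0.007]
ft_force: [0.9, -0.4, -3.2]
width: 0.0466
t 8.75 tcp [ 0.5577 -0.2498  0.1153] yaw 77.15 tilt [ 0.01  -0.005 -1.   ] w 0.0466 F [ 0.9 -0.4 -3.2]
d [ 0.0219 -0.027   0.0439] dist 6.7 turn -0.1092
```

View pics/s9.png

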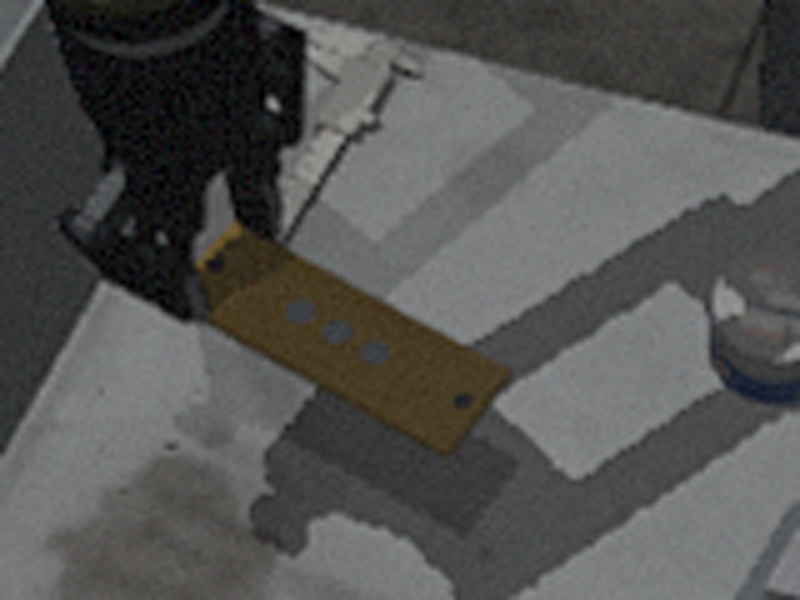

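View pics/w9.png

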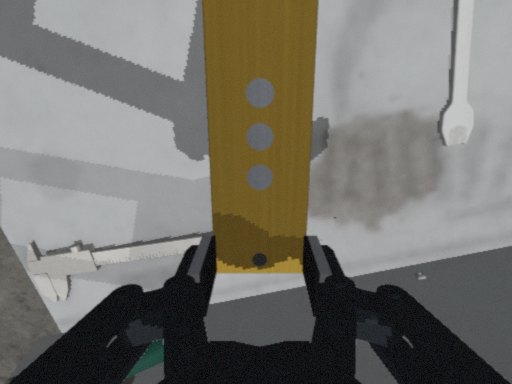

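```bash
python3 -c "
from h import *
plan((.5691,-.0383,.112),80.43)"; python3 -m pendant '[{"claw":45,"dx":0.2,"dy":0,"dz":0.0,"turn":-0.05},{"claw":45,"dx":0.5,"dy":0,"dz":0.0,"turn":-0.11},{"claw":45,"dx":0.8,"dy":0,"dz":0,"turn":-0.11},{"claw":45,"dx":1,"dy":0,"dz":0,"turn":-0.11},{"claw":45,"dx":1,"dy":0,"dz":0,"turn":-0.11}]';python3 -c "
from h import *
plan((.5691,-.0383,.112),80.43)"
```

```text
t 8.85 tcp [ 0.5545 -0.2481  0.1108] yaw 77.16 tilt [ 0.002 -0.001 -1.   ] w 0.0468 F [-1.3 -0.3 -2.3]
d [ 1.7318 -0.2702 -0.0122] dist 210.3 turn -0.1091
time_s: 9.35
tcp_pos: [0.5794, -0.1271, 0.1074]
ee_rot: [-2.392, -2.03, 0.003]
ft_force: [0.2, -0.6, -2.0]
width: 0.0468
t 9.35 tcp [ 0.5794 -0.1271  0.1074] yaw 80.64 tilt [-0.004  0.003 -1.   ] w 0.0468 F [ 0.2 -0.6 -2. ]
d [ 0.7164 -0.205  -0.0364] dist 89.5 turn 0.007
```

```bash
python3 -m pendant '[{"claw":45,"dx":0.2,"dy":-0.06,"dz":-0.04,"turn":0.005},{"claw":45,"dx":0.45,"dy":-0.13,"dz":-0.04,"turn":0.005},{"claw":45,"dx":0.65,"dy":-0.19,"dz":-0.04,"turn":0.005},{"claw":45,"dx":0.716,"dy":-0.205,"dz":-0.04,"turn":0.005},{"claw":45,"dx":0.716,"dy":-0.205,"dz":-0.04,"turn":0.005},{"claw":45,"dx":0.716,"dy":-0.205,"dz":-0.04,"turn":0.005}]';python3 -c "
from h import *
plan((.5691,-.0383,.112),80.43)
im=capture('side');crop(im,170,90,200,150,4,'pics/s10.png')
K,T=cam('wrist');np.save('w10T.npy',T)
im=capture('wrist');cv2.imwrite('pics/w10.png',im[:,:,::-1])
im=capture('top');crop(im,150,140,200,140,4,'pics/t10.png')
"
```

```text
time_s: 9.95
tcp_pos: [0.5707, -0.0429, 0.1136]
ee_rot: [2.401, 2.026, -0.002]
ft_force: [0.3, 0.4, -2.4]
width: 0.0463
t 9.95 tcp [ 0.5707 -0.0429  0.1136] yaw 80.32 tilt [-0.001 -0.001 -1.   ] w 0.0463 F [ 0.3  0.4 -2.4]
d [ 0.0358 -0.0193  0.0135] dist 5.1 turn -0.0038
```

View pics/s10.png

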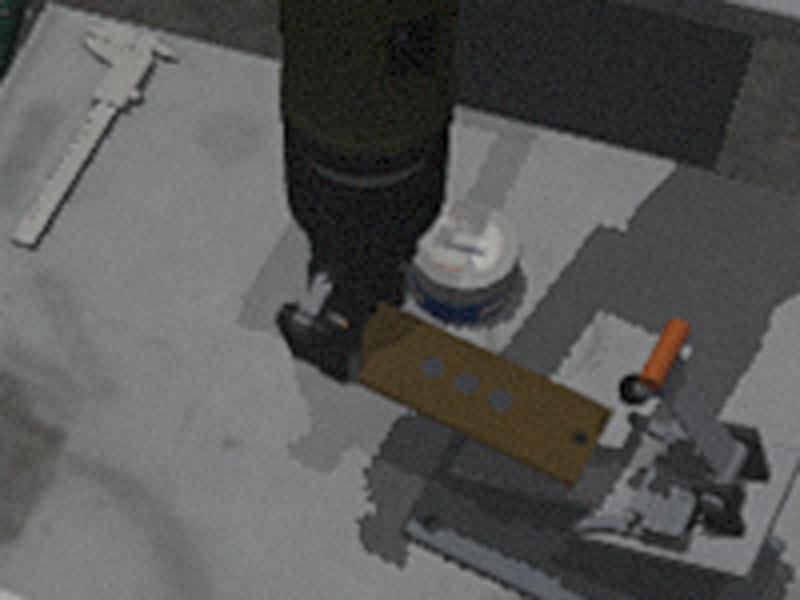

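View pics/w10.png

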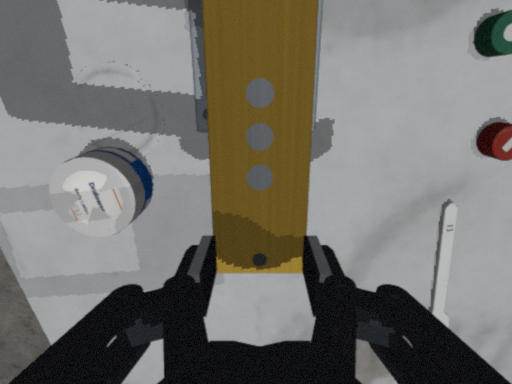

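View pics/t10.png

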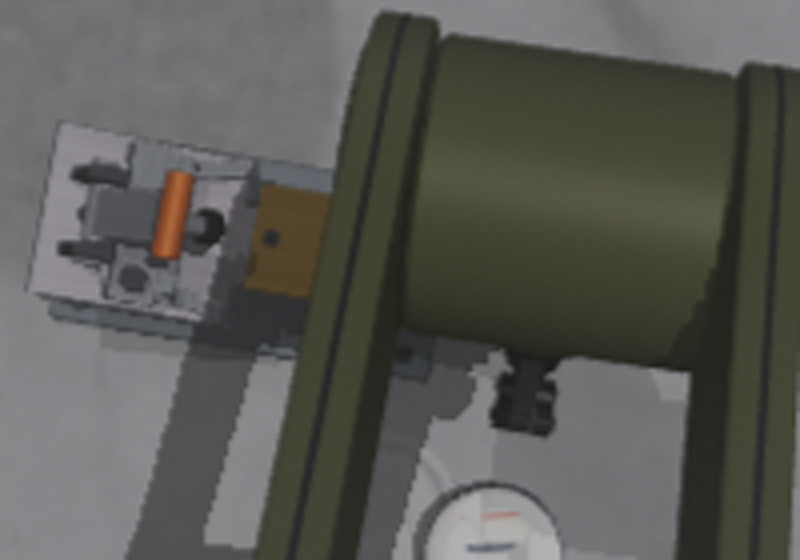

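```bash
python3 -c "
from h import *
T=cam('wrist')[1];s=cam('side')
c=T[:3,3];print(c, (proj(s,c)-[170,90])*4)
s_=read_state();Rm=R.from_rotvec(s_['ee_rot']).as_matrix()
for x in(0,.042,.084,.1):
  for z in (-.07,-.142,-.2): print(x,z,((proj(s,s_['tcp_pos']+Rm@[x,0,z])-[170,90])*4).round())
"
```

```text
[0.58490408 0.03904961 0.25584911] [[525.65531535 240.52630415]]
0 -0.07 [[361. 261.]]
0 -0.142 [[362. 171.]]
0 -0.2 [[363.  87.]]
0.042 -0.07 [[436. 294.]]
0.042 -0.142 [[443. 206.]]
0.042 -0.2 [[450. 123.]]
0.084 -0.07 [[513. 328.]]
0.084 -0.142 [[527. 241.]]
0.084 -0.2 [[540. 160.]]
0.1 -0.07 [[542. 341.]]
0.1 -0.142 [[559. 255.]]
0.1 -0.2 [[575. 174.]]
```

```bash
python3 -m pendant '[{"claw":45,"dx":0.035,"dy":-0.02,"dz":0.1,"turn":-0.004},{"claw":45,"dx":0.035,"dy":-0.02,"dz":0.15,"turn":-0.004},{"claw":45,"dx":0.035,"dy":-0.02,"dz":0.2,"turn":-0.004},{"claw":45,"dx":0.035,"dy":-0.02,"dz":0.23,"turn":-0.004},{"claw":45,"dx":0.035,"dy":-0.02,"dz":0.25,"turn":-0.004},{"claw":45,"dx":0.035,"dy":-0.02,"dz":0.25,"turn":-0.004}]';python3 -c "
from h import *
plan((.5691,-.0383,.0836),80.43)
im=capture('side');crop(im,170,90,200,150,4,'pics/s11.png')
"
```

```text
time_s: 10.7
tcp_pos: [0.5688, -0.0376, 0.0838]
ee_rot: [-2.399, -2.028, 0.001]
ft_force: [-0.9, -1.2, -0.8]
width: 0.047
t 10.7 tcp [ 0.5688 -0.0376  0.0838] yaw 80.44 tilt [-0.001 -0.    -1.   ] w 0.047 F [-0.9 -1.2 -0.8]
d [-0.0056  0.0036  0.0017] dist 0.8 turn 0.0003
```

View pics/s11.png

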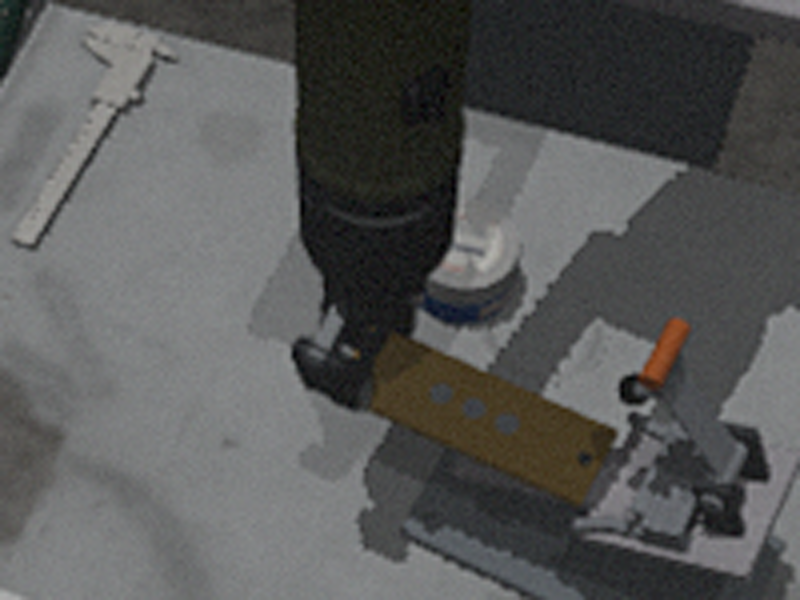

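```bash
python3 -m pendant '[{"claw":45,"dx":0.002,"dy":0,"dz":0.06,"turn":0},{"claw":45,"dx":0.006,"dy":0,"dz":0.119,"turn":0},{"claw":45,"dx":0.014,"dy":0,"dz":0.178,"turn":0},{"claw":45,"dx":0.025,"dy":0,"dz":0.236,"turn":0},{"claw":45,"dx":0.025,"dy":0,"dz":0.236,"turn":0}]';python3 -c "
from h import *
plan((.5691,-.0383,.0836),80.43)
im=capture('side');crop(im,170,90,200,150,4,'pics/s12.png')
"
```

```text
time_s: 11.25
tcp_pos: [0.5696, -0.0348, 0.0549]
ee_rot: [-2.399, -2.028, 0.001]
ft_force: [-0.9, -4.8, 1.6]
width: 0.0463
t 11.25 tcp [ 0.5696 -0.0348  0.0549] yaw 80.41 tilt [-0. -0. -1.] w 0.0463 F [-0.9 -4.8  1.6]
d [-0.0295  0.0005 -0.2391] dist 28.9 turn -0.0008
```

View pics/s12.png

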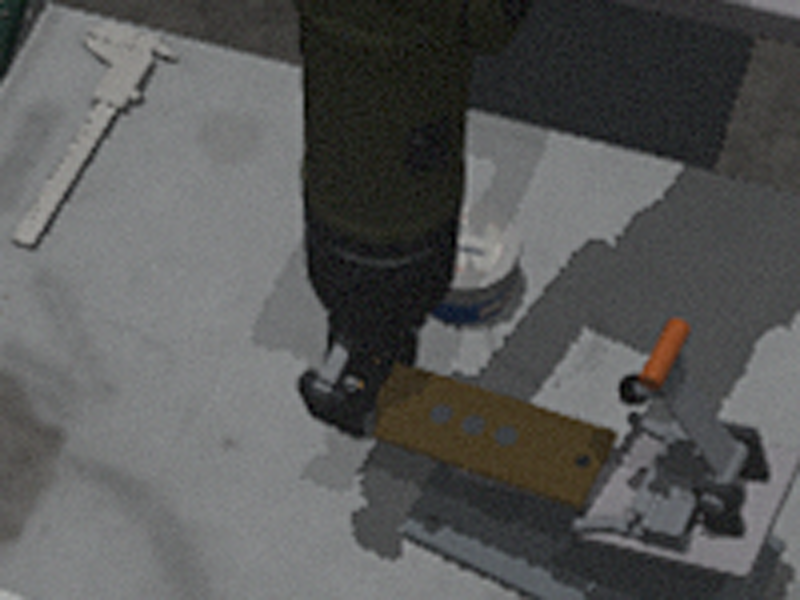

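```bash
python3 -m pendant '[{"claw":45,"dx":0.012,"dy":0,"dz":0.058,"turn":0},{"claw":45,"dx":0.026,"dy":0,"dz":0.115,"turn":0},{"claw":45,"dx":0.044,"dy":0,"dz":0.17,"turn":0},{"claw":45,"dx":0.062,"dy":0,"dz":0.218,"turn":0},{"claw":45,"dx":0.062,"dy":0,"dz":0.218,"turn":0}]';python3 -c "
from h import *
plan((.5691,-.0383,.0836),80.43);print('u',uz(read_state()['tcp_pos']))
im=capture('side');crop(im,170,90,200,150,4,'pics/s13.png')
im=capture('wrist');cv2.imwrite('pics/w13.png',im[:,:,::-1])
"
```

```text
time_s: 11.8
tcp_pos: [0.5709, -0.0268, 0.0289]
ee_rot: [-2.398, -2.029, 0.001]
ft_force: [-0.5, -3.1, 1.8]
width: 0.046
t 11.8 tcp [ 0.5709 -0.0268  0.0289] yaw 80.46 tilt [-0.001 -0.    -1.   ] w 0.046 F [-0.5 -3.1  1.8]
d [-0.097   0.0011 -0.4555] dist 55.9 turn 0.0011
u -0.04715531886603625
```

View pics/s13.png

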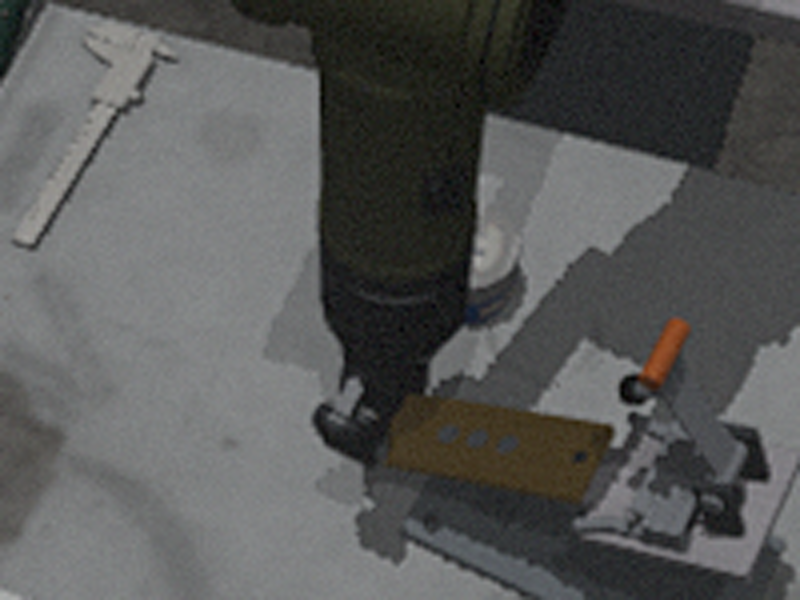

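View pics/w13.png

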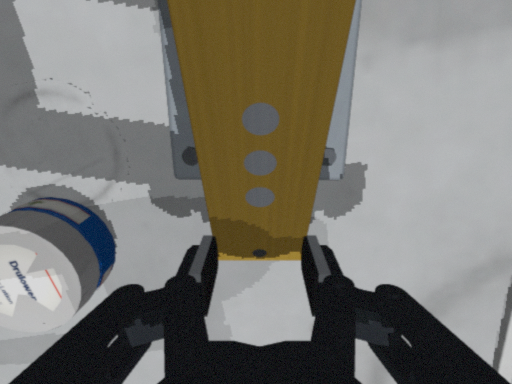

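```bash
python3 -m pendant '[{"claw":45,"dx":0.0,"dy":0,"dz":0.012,"turn":0},{"claw":45,"dx":0.03,"dy":0,"dz":-0.001,"turn":0},{"claw":45,"dx":0.06,"dy":0,"dz":-0.014,"turn":0},{"claw":45,"dx":0.09,"dy":0,"dz":-0.028,"turn":0},{"claw":45,"dx":0.12,"dy":0,"dz":-0.041,"turn":0},{"claw":45,"dx":0.15,"dy":0,"dz":-0.054,"turn":0},{"claw":45,"dx":0.18,"dy":0,"dz":-0.068,"turn":0},{"claw":45,"dx":0.18,"dy":0,"dz":-0.068,"turn":0}]';python3 -c "
from h import *
plan((.5691,-.0383,.0836),80.43);print('u',uz(read_state()['tcp_pos']))
im=capture('side');crop(im,220,130,150,115,5,'pics/s14.png')
im=capture('wrist');cv2.imwrite('pics/w14.png',im[:,:,::-1])
"
```

```text
time_s: 12.7
tcp_pos: [0.5743, -0.008, 0.0389]
ee_rot: [2.395, 2.028, -0.004]
ft_force: [-2.8, -10.0, 6.5]
width: 0.0458
t 12.7 tcp [ 0.5743 -0.008   0.0389] yaw 80.53 tilt [ 0.    -0.004 -1.   ] w 0.0458 F [ -2.8 -10.    6.5]
d [-0.2578 -0.0007 -0.3716] dist 54.3 turn 0.0033
u -0.028019061089039246
```

View pics/s14.png

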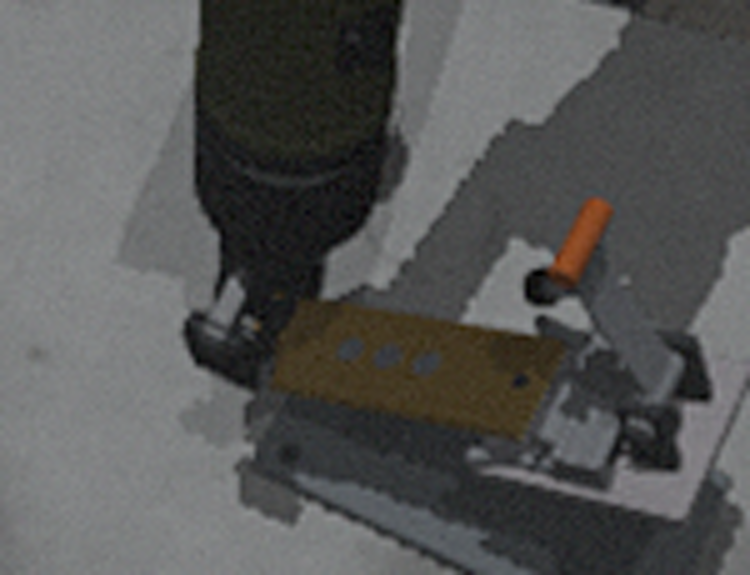

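View pics/w14.png

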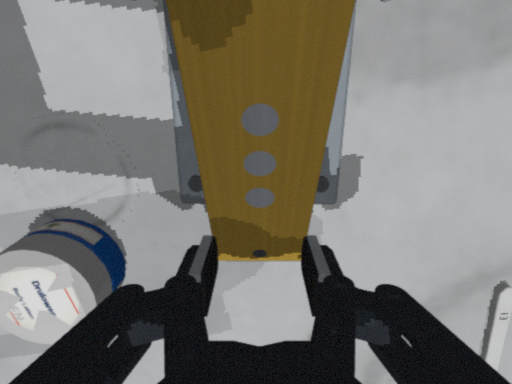

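```bash
python3 -m pendant '[{"claw":45,"dx":-0.01,"dy":0,"dz":-0.02,"turn":0},{"claw":45,"dx":-0.01,"dy":0,"dz":-0.02,"turn":0},{"claw":45,"dx":-0.01,"dy":0,"dz":-0.02,"turn":0}]';python3 -c "
from h import *
plan((.5691,-.0383,.0836),80.43);print('u',uz(read_state()['tcp_pos']))
K,T=cam('wrist');np.save('w15T.npy',T)
im=capture('wrist');cv2.imwrite('pics/w15.png',im[:,:,::-1]);crop(im,130,0,260,270,3,'pics/w15c.png')
s=read_state()['ft_force'];print(s)
"
```

```text
time_s: 13.1
tcp_pos: [0.5742, -0.0069, 0.0405]
ee_rot: [2.399, 2.028, 0.0]
ft_force: [-0.9, -3.1, 3.7]
width: 0.0457
t 13.1 tcp [ 0.5742 -0.0069  0.0405] yaw 80.42 tilt [ 0. -0. -1.] w 0.0457 F [-0.9 -3.1  3.7]
d [-0.2648  0.0014 -0.3589] dist 53.5 turn -0.0002
u -0.0270104106512718
[-0.52957631 -3.98657884  4.66459623]
```

View pics/w15c.png

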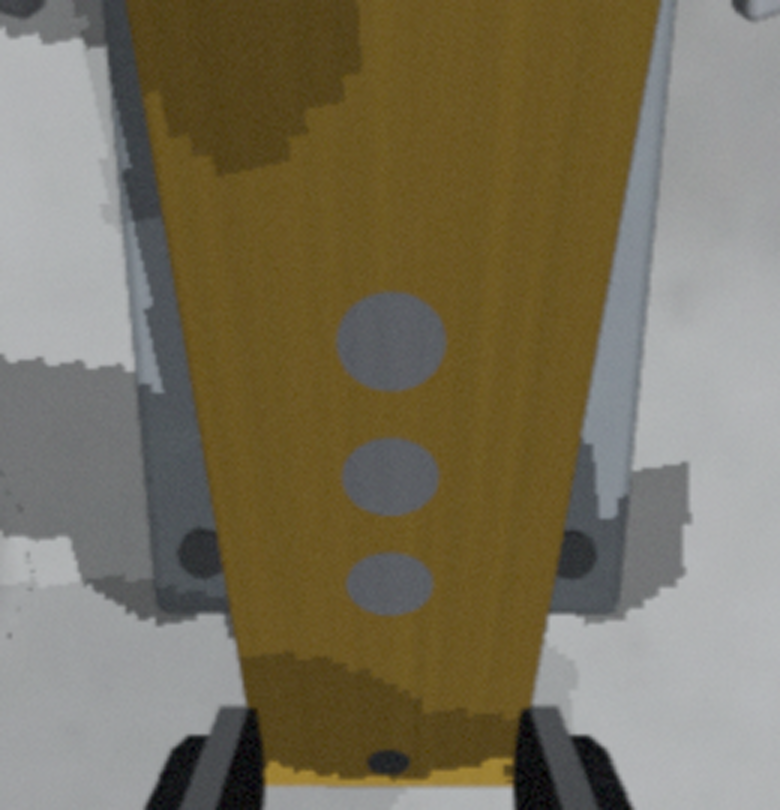

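```bash
cat >> h.py <<'E'
def onbed(KT,p,zb):
    o,d=ray(KT,p);n=B0[:3,2];q=B0[:3,3]+n*zb;X=o+d*((q-o)@n)/(d@n);return (np.linalg.inv(B0)@np.r_[X,1])[:3]*1e3
E
python3 -c "
from h import *
w=(cam('wrist')[0],np.load('w15T.npy'))
C=lambda a:np.array(a)/3+[130,0]
for n,a in (('low end',(390,785)),('h1',(390,762)),('h',(391,583)),('m',(390,477)),('k',(391,341)),('edgeL',(146,90)),('edgeR',(645,90)),('eL2',(232,620)),('eR2',(546,620))): print(n,onbed(w,C(a),.008))
B=B0;s=read_state()['tcp_pos'];print((np.linalg.inv(B)@np.r_[s,1])[:3])
"
```

```text
low end [-37.43966125  -0.08055864   8.        ]
h1 [-29.86659621  -0.06868748   8.        ]
h [16.18172904 -0.14548086  8.        ]
m [3.59028332e+01 3.44094292e-02 8.00000000e+00]
k [ 5.59521142e+01 -5.22095854e-02  8.00000000e+00]
edgeL [82.85715109 23.80571849  8.        ]
edgeR [ 82.83543163 -24.66323153   8.        ]
eL2 [ 8.2067276  24.50893769  8.        ]
eR2 [  8.16923762 -24.22172999   8.        ]
[-0.02690529  0.00011793  0.00596601]
```

```bash
python3 -m pendant '[{"claw":45,"dx":0.02,"dy":0,"dz":-0.017,"turn":0},{"claw":45,"dx":0.045,"dy":0,"dz":-0.029,"turn":0},{"claw":45,"dx":0.07,"dy":0,"dz":-0.04,"turn":0},{"claw":45,"dx":0.095,"dy":0,"dz":-0.051,"turn":0},{"claw":45,"dx":0.12,"dy":0,"dz":-0.062,"turn":0},{"claw":45,"dx":0.14,"dy":0,"dz":-0.07,"turn":0},{"claw":45,"dx":0.16,"dy":0,"dz":-0.079,"turn":0},{"claw":45,"dx":0.16,"dy":0,"dz":-0.079,"turn":0}]';python3 -c "
from h import *
plan((.5691,-.0383,.0836),80.43);print('u',uz(read_state()['tcp_pos']))
w=cam('wrist')
im=capture('wrist');cv2.imwrite('pics/w16.png',im[:,:,::-1]);crop(im,130,0,260,270,3,'pics/w16c.png')
np.save('w16T.npy',w[1])
s=read_state();print(s['ft_force'],(np.linalg.inv(B0)@np.r_[s['tcp_pos'],1])[:3])
"
```

```text
time_s: 13.95
tcp_pos: [0.5777, 0.0125, 0.0499]
ee_rot: [-2.399, -2.029, -0.001]
ft_force: [-0.1, 0.7, -0.4]
width: 0.0459
t 13.95 tcp [0.5777 0.0125 0.0499] yaw 80.44 tilt [ 0.  0. -1.] w 0.0459 F [-0.1  0.7 -0.4]
d [-4.294e-01  1.000e-04 -2.807e-01] dist 61.6 turn 0.0004
u -0.007234169908040083
[-0.19536203  0.944484    0.07936123] [-5.03819430e-03 -4.27468359e-05  6.52955257e-03]
```

View pics/w16c.png

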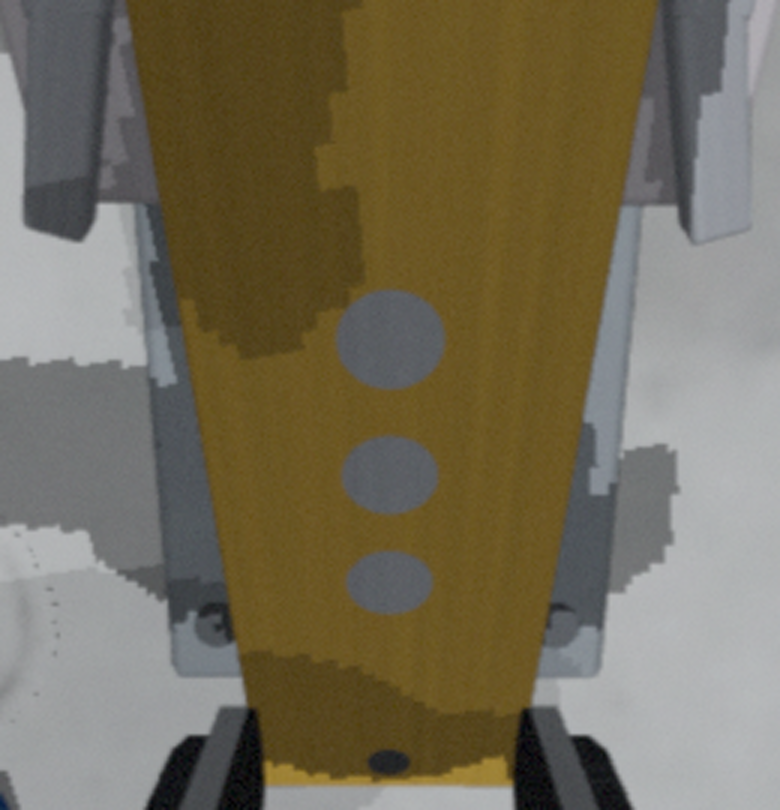

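```bash
python3 -m pendant '[{"claw":45,"dx":0.008,"dy":0,"dz":-0.0035,"turn":0},{"claw":45,"dx":0.015,"dy":0,"dz":-0.007,"turn":0},{"claw":45,"dx":0.023,"dy":0,"dz":-0.01,"turn":0},{"claw":45,"dx":0.03,"dy":0,"dz":-0.0135,"turn":0},{"claw":45,"dx":0.03,"dy":0,"dz":-0.0135,"turn":0}]';python3 -c "
from h import *
s=read_state();print(s['ft_force'],(np.linalg.inv(B0)@np.r_[s['tcp_pos'],1])[:3]*1e3)"
```

```text
time_s: 14.5
tcp_pos: [0.578, 0.0156, 0.0514]
ee_rot: [-2.399, -2.028, 0.0]
ft_force: [-0.5, -1.6, -0.7]
width: 0.0456
[-0.49449638 -1.57710763 -0.67017873] [-1.62284893  0.12807213  6.63140639]
```

Force is still small, so I'll creep on in 1 mm steps.

```bash
python3 -m pendant '[{"claw":45,"dx":0.004,"dy":0,"dz":-0.002,"turn":0},{"claw":45,"dx":0.008,"dy":0,"dz":-0.0035,"turn":0},{"claw":45,"dx":0.012,"dy":0,"dz":-0.005,"turn":0},{"claw":45,"dx":0.015,"dy":0,"dz":-0.007,"turn":0},{"claw":45,"dx":0.015,"dy":0,"dz":-0.007,"turn":0}]';python3 -c "
from h import *
s=read_state();print(s['ft_force'],(np.linalg.inv(B0)@np.r_[s['tcp_pos'],1])[:3]*1e3)"
python3 -m pendant '[{"claw":45,"dx":0.004,"dy":0,"dz":-0.002,"turn":0},{"claw":45,"dx":0.008,"dy":0,"dz":-0.0035,"turn":0},{"claw":45,"dx":0.008,"dy":0,"dz":-0.0035,"turn":0}]';python3 -c "
from h import *
s=read_state();print(s['ft_force'],(np.linalg.inv(B0)@np.r_[s['tcp_pos'],1])[:3]*1e3)"
```

```text
time_s: 15.0
tcp_pos: [0.5784, 0.0173, 0.0522]
ee_rot: [2.399, 2.028, 0.0]
ft_force: [-0.5, -1.1, -1.3]
width: 0.0458
[-0.53460835 -1.10893484 -1.33429346] [0.37386298 0.07854925 6.67229532]
time_s: 15.3
tcp_pos: [0.5785, 0.0183, 0.0526]
ee_rot: [-2.399, -2.028, -0.0]
ft_force: [-0.6, -1.0, -0.8]
width: 0.0457
[-0.57457388 -1.04835089 -0.77439406] [1.41490732 0.10313032 6.64382811]
```

```bash
python3 -m pendant '[{"claw":45,"dx":0.004,"dy":0,"dz":-0.002,"turn":0},{"claw":45,"dx":0.008,"dy":0,"dz":-0.0035,"turn":0},{"claw":45,"dx":0.012,"dy":0,"dz":-0.0053,"turn":0},{"claw":45,"dx":0.012,"dy":0,"dz":-0.0053,"turn":0}]';python3 -c "
from h import *
s=read_state();print(s['ft_force'],(np.linalg.inv(B0)@np.r_[s['tcp_pos'],1])[:3]*1e3)"
```

```text
time_s: 15.7
tcp_pos: [0.5786, 0.0193, 0.0532]
ee_rot: [2.398, 2.028, -0.001]
ft_force: [-0.4, -4.6, -1.7]
width: 0.046
[-0.38581122 -4.64282313 -1.68629333] [2.51084967 0.12105711 6.73486254]
```

```bash
python3 -m pendant '[{"claw":45,"dx":0.004,"dy":0,"dz":-0.002,"turn":0},{"claw":45,"dx":0.008,"dy":0,"dz":-0.0035,"turn":0},{"claw":45,"dx":0.008,"dy":0,"dz":-0.0035,"turn":0}]';python3 -c "
from h import *
s=read_state();print(s['ft_force'],(np.linalg.inv(B0)@np.r_[s['tcp_pos'],1])[:3]*1e3)"
```

```text
time_s: 16.0
tcp_pos: [0.5785, 0.0193, 0.0533]
ee_rot: [2.398, 2.028, -0.003]
ft_force: [0.5, -5.5, -2.5]
width: 0.0461
[ 0.51058171 -5.54730506 -2.4825098 ] [2.59655857 0.23538223 6.87821432]
```

```bash
python3 -m pendant '[{"claw":45,"dx":-0.008,"dy":0,"dz":0.0035,"turn":0},{"claw":45,"dx":-0.008,"dy":0,"dz":0.0035,"turn":0},{"claw":47,"dx":-0.008,"dy":0,"dz":0.0035,"turn":0},{"claw":50,"dx":-0.008,"dy":0,"dz":0.0035,"turn":0},{"claw":54,"dx":-0.008,"dy":0,"dz":0.0035,"turn":0},{"claw":66,"dx":-0.008,"dy":0,"dz":0.0035,"turn":0},{"claw":66,"dx":-0.008,"dy":0,"dz":0.0035,"turn":0}]';python3 -c "
from h import *
s=read_state();print(s['ft_force'],(np.linalg.inv(B0)@np.r_[s['tcp_pos'],1])[:3]*1e3)
np.save('w17T.npy',cam('wrist')[1])
im=capture('wrist');cv2.imwrite('pics/w17.png',im[:,:,::-1]);crop(im,130,0,260,270,3,'pics/w17c.png')
im=capture('side');crop(im,220,130,150,115,5,'pics/s17.png')"
```

```text
time_s: 16.7
tcp_pos: [0.579, 0.0201, 0.0535]
ee_rot: [2.399, 2.028, 0.001]
ft_force: [-0.8, 0.6, 0.4]
width: 0.0658
[-0.81593883  0.58810699  0.43954753] [ 3.48229697 -0.11158372  6.69991311]
```

View pics/w17c.png

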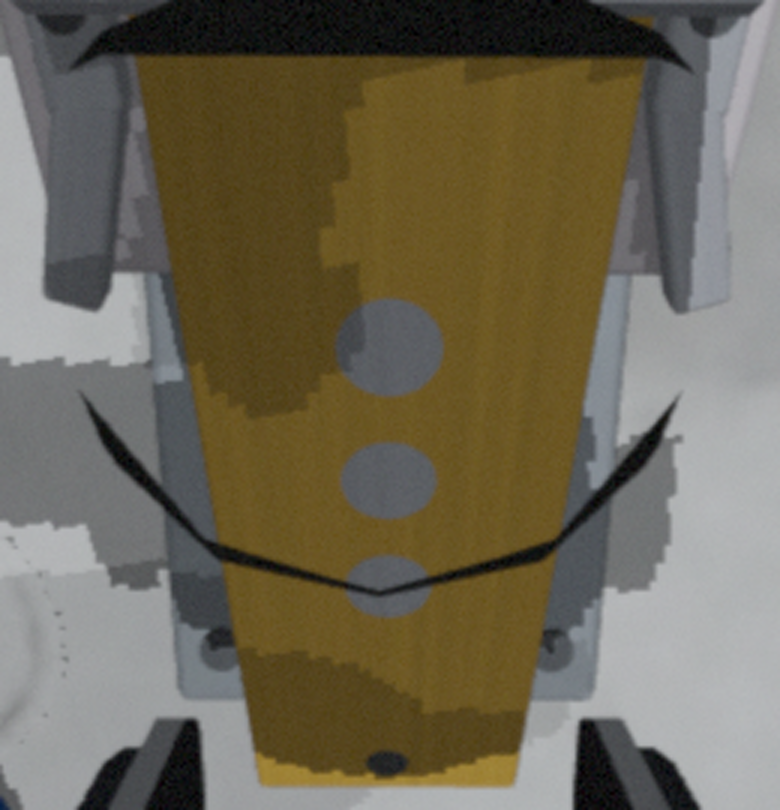

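View pics/s17.png

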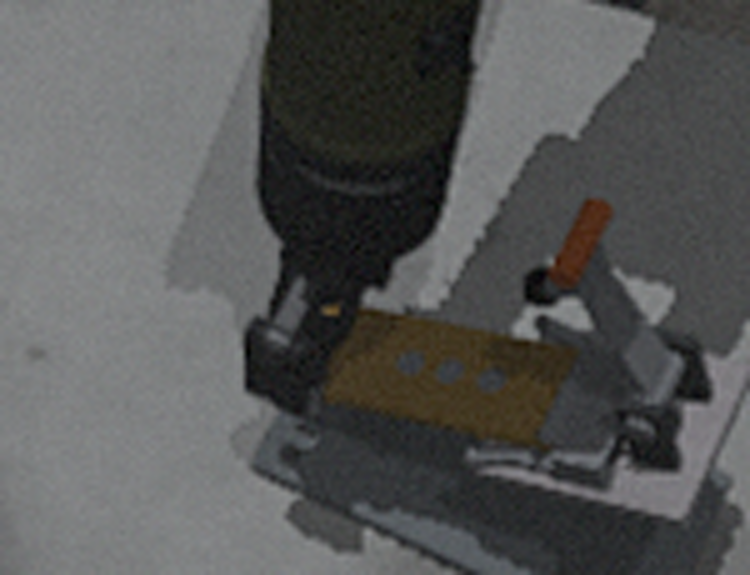

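```bash
python3 -c "
from h import *
C=lambda a:np.array(a)/3+[130,0]
for f,L in (('w16T.npy',((389,475),(390,340),(390,785))),('w17T.npy',((388,481),(389,347),(387,786),(386,763)))):
  w=(cam('wrist')[0],np.load(f))
  for a in L: print(onbed(w,C(a),.008))
"
```

```text
[5.76849608e+01 4.70932069e-02 8.00000000e+00]
[ 7.76500764e+01 -4.88611550e-02  8.00000000e+00]
[-16.39147138  -0.22909872   8.        ]
[65.04442715  0.09139113  8.        ]
[ 8.51306892e+01 -2.03269879e-02  8.00000000e+00]
[-8.48560286  0.25486401  8.        ]
[-0.84072704  0.43836068  8.        ]
```

```bash
python3 -m pendant '[{"claw":66,"dx":0,"dy":0,"dz":-0.15,"turn":0},{"claw":66,"dx":0,"dy":0,"dz":-0.3,"turn":0},{"claw":50,"dx":-0.15,"dy":0,"dz":-0.3,"turn":0},{"claw":10,"dx":-0.33,"dy":0,"dz":-0.3,"turn":0},{"claw":0,"dx":-0.33,"dy":0,"dz":-0.1,"turn":0},{"claw":0,"dx":-0.33,"dy":0,"dz":0.11,"turn":0},{"claw":0,"dx":-0.33,"dy":0,"dz":0.11,"turn":0},{"claw":0,"dx":-0.33,"dy":0,"dz":0.11,"turn":0}]';python3 -c "
from h import *
s=read_state();print(s['ft_force'],(np.linalg.inv(B0)@np.r_[s['tcp_pos'],1])[:3]*1e3,uz(s['tcp_pos']))
np.save('w18T.npy',cam('wrist')[1])
im=capture('wrist');cv2.imwrite('pics/w18.png',im[:,:,::-1])"
```

```text
time_s: 17.6
tcp_pos: [0.5718, -0.0193, 0.0399]
ee_rot: [-2.398, -2.028, 0.001]
ft_force: [-0.2, 0.0, -0.4]
width: 0.0005
[-0.16424448  0.02922563 -0.39897155] [-38.62128825   0.45520805  10.53836189] -0.039568640387601065
```

View pics/w18.png

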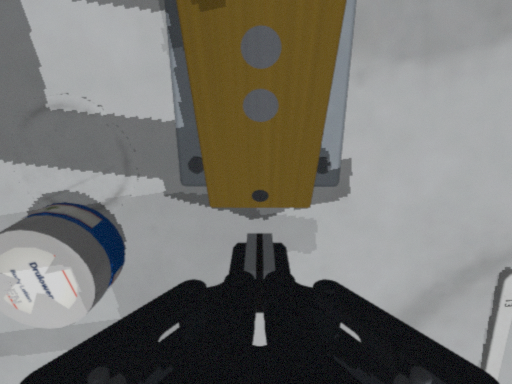

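```bash
python3 -c "
from h import *
w=(cam('wrist')[0],np.load('w18T.npy'))
for a in ((261,47),(261,105),(260,196),(210,208.5),(312,208.5),(181,10),(342,10)): print(onbed(w,a,.008))
"; python3 -m pendant '[{"claw":0,"dx":0.03,"dy":0,"dz":-0.01,"turn":0},{"claw":0,"dx":0.06,"dy":0,"dz":-0.025,"turn":0},{"claw":0,"dx":0.08,"dy":0,"dz":-0.035,"turn":0},{"claw":0,"dx":0.09,"dy":0,"dz":-0.04,"turn":0},{"claw":0,"dx":0.1,"dy":0,"dz":-0.044,"turn":0},{"claw":0,"dx":0.1,"dy":0,"dz":-0.044,"turn":0}]';python3 -c "
from h import *
s=read_state();print(s['ft_force'],(np.linalg.inv(B0)@np.r_[s['tcp_pos'],1])[:3]*1e3,uz(s['tcp_pos']))"
```

```text
[6.50629031e+01 5.43579686e-02 8.00000000e+00]
[ 4.52264647e+01 -1.31287046e-02  8.00000000e+00]
[-1.04001085  0.30063545  8.        ]
[-9.64173121 24.85912592  8.        ]
[ -9.62757989 -25.24520957   8.        ]
[75.28960102 23.54483721  8.        ]
[ 75.25994191 -23.64781203   8.        ]
time_s: 18.25
tcp_pos: [0.5742, -0.0074, 0.0455]
ee_rot: [2.399, 2.029, 0.0]
ft_force: [0.3, -0.6, -0.1]
width: -0.0002
[ 0.34078626 -0.55409221 -0.09388265] [-25.26211815   0.05126701  10.73597262] -0.027444806750043647
```

```bash
python3 -m pendant '[{"claw":0,"dx":0.01,"dy":0,"dz":-0.0045,"turn":0},{"claw":0,"dx":0.02,"dy":0,"dz":-0.009,"turn":0},{"claw":0,"dx":0.026,"dy":0,"dz":-0.0115,"turn":0},{"claw":0,"dx":0.03,"dy":0,"dz":-0.0135,"turn":0},{"claw":0,"dx":0.03,"dy":0,"dz":-0.0135,"turn":0}]';python3 -c "
from h import *
s=read_state();print(s['ft_force'],(np.linalg.inv(B0)@np.r_[s['tcp_pos'],1])[:3]*1e3,uz(s['tcp_pos']))"
```

```text
time_s: 18.75
tcp_pos: [0.5747, -0.004, 0.047]
ee_rot: [-2.399, -2.028, -0.0]
ft_force: [0.1, -1.0, -0.6]
width: 0.0003
[ 0.06569181 -0.95253333 -0.60481061] [-21.51997805   0.1049611   10.63044533] -0.023983269842313432
```

```bash
python3 -m pendant '[{"claw":0,"dx":0.005,"dy":0,"dz":-0.002,"turn":0},{"claw":0,"dx":0.01,"dy":0,"dz":-0.0045,"turn":0},{"claw":0,"dx":0.01,"dy":0,"dz":-0.0045,"turn":0}]';python3 -c "
from h import *
s=read_state();print(s['ft_force'],(np.linalg.inv(B0)@np.r_[s['tcp_pos'],1])[:3]*1e3,uz(s['tcp_pos']))"
```

```text
time_s: 19.05
tcp_pos: [0.575, -0.0028, 0.0475]
ee_rot: [2.399, 2.028, 0.0]
ft_force: [-0.4, -0.6, -0.4]
width: 0.0003
[-0.40455016 -0.60432074 -0.36453199] [-20.16163152   0.05546073  10.67293159] -0.022759639259416372
```

```bash
python3 -m pendant '[{"claw":0,"dx":0.005,"dy":0,"dz":-0.002,"turn":0},{"claw":0,"dx":0.01,"dy":0,"dz":-0.0045,"turn":0},{"claw":0,"dx":0.01,"dy":0,"dz":-0.0045,"turn":0}]';python3 -c "
from h import *
s=read_state();print(s['ft_force'],(np.linalg.inv(B0)@np.r_[s['tcp_pos'],1])[:3]*1e3,uz(s['tcp_pos']))"
```

```text
time_s: 19.35
tcp_pos: [0.5752, -0.0016, 0.0481]
ee_rot: [2.399, 2.028, 0.0]
ft_force: [-0.7, -0.0, -0.0]
width: -0.0001
[-0.6558574  -0.03267106 -0.04750759] [-18.87699351   0.09442219  10.66953153] -0.021584681114013467
```

```bash
python3 -m pendant '[{"claw":0,"dx":-0.05,"dy":0,"dz":0.0,"turn":0},{"claw":0,"dx":-0.06,"dy":0,"dz":0.02,"turn":0},{"claw":0,"dx":-0.06,"dy":0,"dz":0.065,"turn":0},{"claw":0,"dx":-0.04,"dy":0,"dz":0.055,"turn":0},{"claw":0,"dx":-0.02,"dy":0,"dz":0.05,"turn":0},{"claw":0,"dx":-0.01,"dy":0,"dz":0.045,"turn":0},{"claw":0,"dx":0,"dy":0,"dz":0.04,"turn":0},{"claw":0,"dx":0,"dy":0,"dz":0.04,"turn":0}]';python3 -c "
from h import *
s=read_state();print(s['ft_force'],(np.linalg.inv(B0)@np.r_[s['tcp_pos'],1])[:3]*1e3,uz(s['tcp_pos']))
im=capture('wrist');crop(im,160,150,200,150,4,'pics/w19.png')"
```

```text
time_s: 20.15
tcp_pos: [0.5746, -0.0029, 0.0429]
ee_rot: [2.397, 2.029, -0.004]
ft_force: [-0.6, -6.5, -4.3]
width: 0.0002
[-0.55969151 -6.47417142 -4.26928956] [-22.21349502   0.38029612   6.50800955] -0.02294008343328895
```

View pics/w19.png

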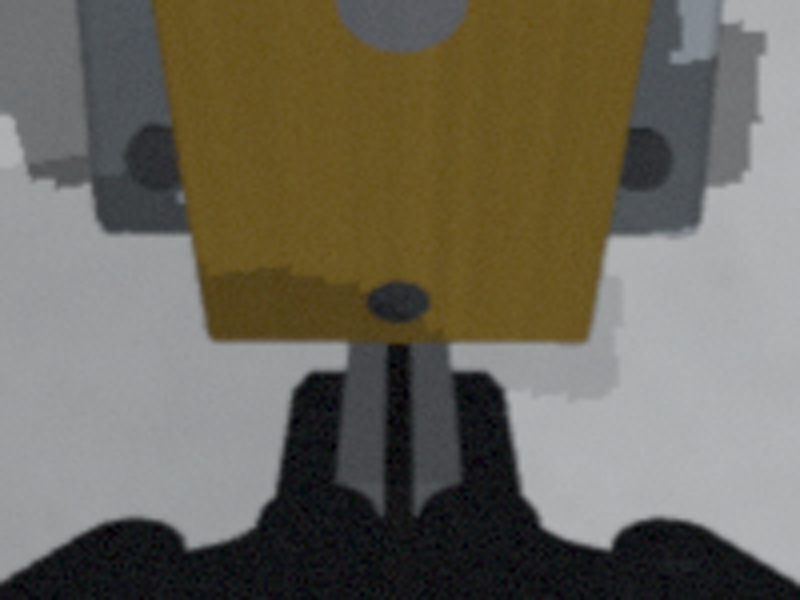

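```bash
python3 -m pendant '[{"claw":0,"dx":-0.1,"dy":0,"dz":0,"turn":0},{"claw":0,"dx":-0.2,"dy":0,"dz":-0.1,"turn":0},{"claw":30,"dx":-0.2,"dy":0,"dz":-0.5,"turn":0},{"claw":60,"dx":-0.2,"dy":0,"dz":-0.9,"turn":0},{"claw":60,"dx":-0.2,"dy":0,"dz":-1,"turn":0},{"claw":60,"dx":-0.2,"dy":0,"dz":-1,"turn":0}]';python3 -c "
from h import *
np.save('w20T.npy',cam('wrist')[1])
im=capture('wrist');cv2.imwrite('pics/w20.png',im[:,:,::-1])
im=capture('top');crop(im,150,150,130,95,6,'pics/t20.png')
print(arc(1.3),arc(1.25));plan(arc(1.3)+[0,0,.05],80.43)"
```

```text
time_s: 20.8
tcp_pos: [0.5734, -0.0262, 0.1672]
ee_rot: [2.395, 2.024, 0.009]
ft_force: [0.4, -0.1, -0.1]
width: 0.0582
[0.59416854 0.11054939 0.21245425] [0.59358021 0.10706129 0.21004682]
t 20.9 tcp [ 0.5704 -0.0256  0.1632] yaw 80.41 tilt [-0.  0. -1.] w 0.06 F [-0.8 -0.2 -0.8]
d [ 1.1517  0.0059 -0.8273] dist 170.2 turn -0.0008
```

View pics/w20.png

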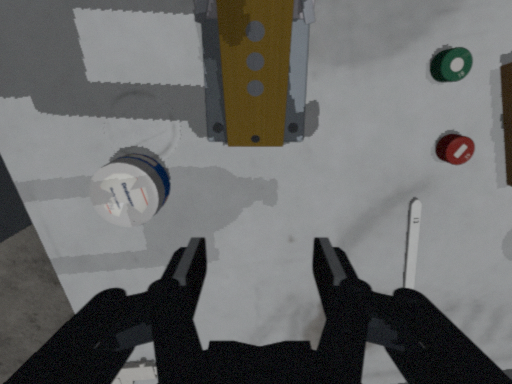

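View pics/t20.png

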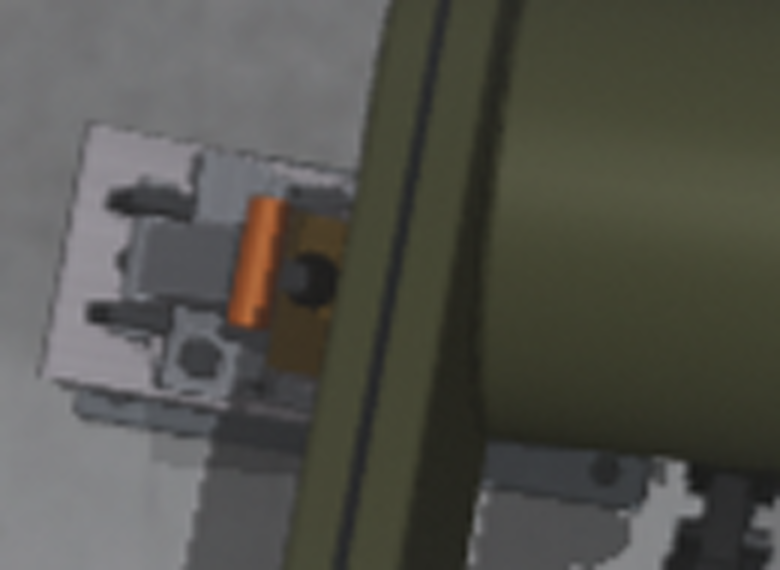

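```bash
python3 -m pendant '[{"claw":60,"dx":0,"dy":0,"dz":-0.4,"turn":0},{"claw":60,"dx":0.1,"dy":0,"dz":-0.83,"turn":0},{"claw":60,"dx":0.4,"dy":0,"dz":-0.83,"turn":0},{"claw":60,"dx":0.75,"dy":0.005,"dz":-0.83,"turn":0},{"claw":60,"dx":1,"dy":0.006,"dz":-0.83,"turn":0},{"claw":60,"dx":1,"dy":0.006,"dz":-0.83,"turn":0},{"claw":60,"dx":1,"dy":0.006,"dz":-0.83,"turn":0}]';python3 -c "
from h import *
plan(arc(1.3)+[0,0,.04],80.43)
np.save('w21T.npy',cam('wrist')[1])
im=capture('wrist');cv2.imwrite('pics/w21.png',im[:,:,::-1])
im=capture('side');crop(im,240,130,140,120,5,'pics/s21.png')"
```

```text
time_s: 21.6
tcp_pos: [0.5906, 0.0931, 0.2603]
ee_rot: [-2.395, -2.029, 0.007]
ft_force: [-0.1, 0.0, 0.5]
width: 0.0601
t 21.6 tcp [0.5906 0.0931 0.2603] yaw 80.53 tilt [-0.005 -0.001 -1.   ] w 0.0601 F [-0.1  0.   0.5]
d [0.1483 0.006  0.0654] dist 19.5 turn 0.0034
```

View pics/w21.png

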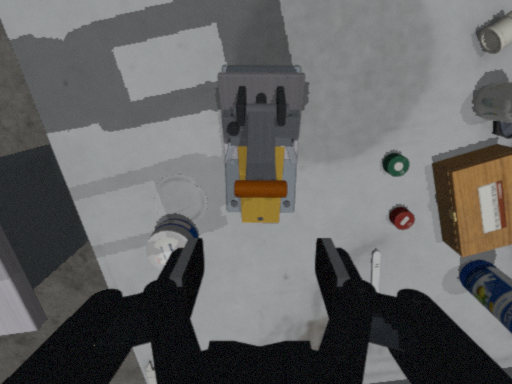

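View pics/s21.png

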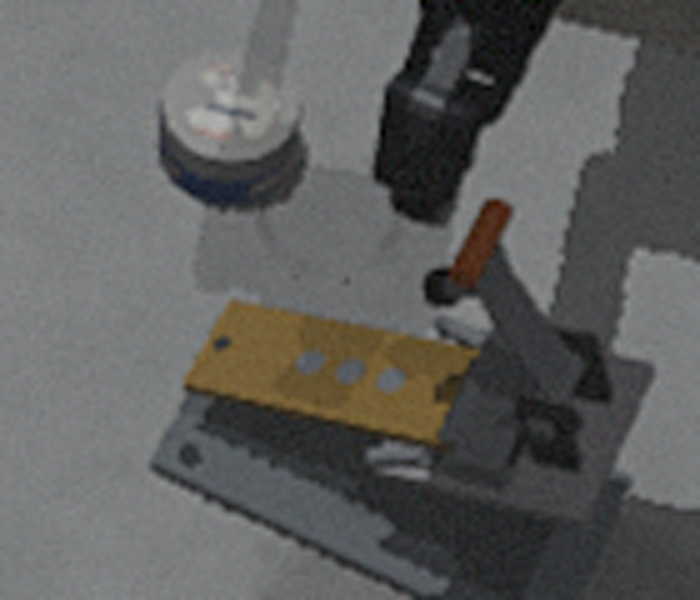

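```bash
python3 -c "
from h import *
w=(cam('wrist')[0],np.load('w21T.npy'))
for z in(.205,.2125): print(onz(w,(261,189),z))
print(proj(w,arc(1.3)),proj(w,arc(1.2)))
plan(arc(1.3)+[0,0,-.012],80.43)"
```

```text
[0.59385192 0.10796117 0.205     ]
[0.59426651 0.11053313 0.2125    ]
[[260.8555042  188.97812989]] [[260.81773276 195.90402213]]
t 21.7 tcp [0.5909 0.092  0.2611] yaw 80.41 tilt [-0.003 -0.001 -1.   ] w 0.0599 F [-1.1  0.4  1. ]
d [0.1581 0.0027 0.5055] dist 63.6 turn -0.0008
```

```bash
python3 -m pendant '[{"claw":60,"dx":0.157,"dy":0.003,"dz":0.05,"turn":0},{"claw":60,"dx":0.157,"dy":0.003,"dz":0.25,"turn":0},{"claw":60,"dx":0.157,"dy":0.003,"dz":0.42,"turn":0},{"claw":60,"dx":0.157,"dy":0.003,"dz":0.5,"turn":0},{"claw":60,"dx":0.157,"dy":0.003,"dz":0.5,"turn":0},{"claw":50,"dx":0.157,"dy":0.003,"dz":0.5,"turn":0},{"claw":42,"dx":0.157,"dy":0.003,"dz":0.5,"turn":0},{"claw":30,"dx":0.157,"dy":0.003,"dz":0.5,"turn":0},{"claw":30,"dx":0.157,"dy":0.003,"dz":0.5,"turn":0},{"claw":30,"dx":0.157,"dy":0.003,"dz":0.5,"turn":0}]';python3 -c "
from h import *
plan(arc(1.3)+[0,0,-.012],80.43)
im=capture('wrist');cv2.imwrite('pics/w22.png',im[:,:,::-1])
u=lambda t:(uz(arc(t))-uz(arc(1.3)))/.12
for t in np.arange(1.3,-.01,-.1): print(round(t,2),round(u(t),4),round((arc(1.3)-arc(t))[2]/.12,4))"
```

```text
time_s: 22.7
tcp_pos: [0.5943, 0.1115, 0.2047]
ee_rot: [-2.399, -2.028, 0.0]
ft_force: [-4.3, -0.2, 6.8]
width: 0.0337
t 22.7 tcp [0.5943 0.1115 0.2047] yaw 80.43 tilt [-0.001  0.    -1.   ] w 0.0337 F [-4.3 -0.2  6.8]
d [-0.0078  0.0003  0.0355] dist 4.4 turn -0.0
1.3 0.0 0.0
1.2 -0.0579 0.0416
1.1 -0.1114 0.0887
1.0 -0.1599 0.141
0.9 -0.2029 0.1978
0.8 -0.2401 0.2586
0.7 -0.271 0.3229
0.6 -0.2953 0.3899
0.5 -0.3128 0.459
0.4 -0.3234 0.5295
0.3 -0.3268 0.6007
0.2 -0.3231 0.6719
0.1 -0.3123 0.7424
-0.0 -0.2946 0.8114
```

View pics/w22.png

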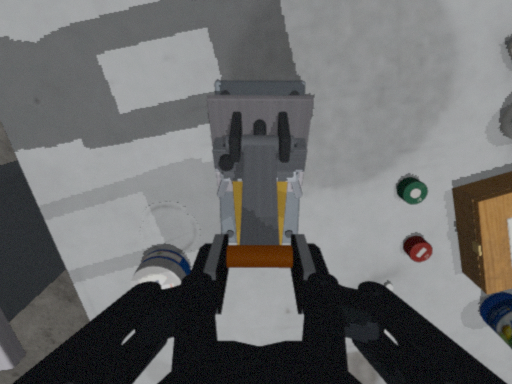

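```bash
python3 -m pendant '[{"claw":30,"dx":-0.029,"dy":0,"dz":0.02,"turn":0},{"claw":30,"dx":-0.058,"dy":0,"dz":0.0416,"turn":0},{"claw":30,"dx":-0.085,"dy":0,"dz":0.065,"turn":0},{"claw":30,"dx":-0.111,"dy":0,"dz":0.089,"turn":0},{"claw":30,"dx":-0.136,"dy":0,"dz":0.115,"turn":0},{"claw":30,"dx":-0.16,"dy":0,"dz":0.141,"turn":0},{"claw":30,"dx":-0.182,"dy":0,"dz":0.169,"turn":0},{"claw":30,"dx":-0.203,"dy":0,"dz":0.198,"turn":0},{"claw":30,"dx":-0.222,"dy":0,"dz":0.228,"turn":0},{"claw":30,"dx":-0.24,"dy":0,"dz":0.259,"turn":0}]';python3 -c "
from h import *
plan(arc(.8)+[0,0,-.012],80.43)
im=capture('wrist');cv2.imwrite('pics/w23.png',im[:,:,::-1])"
```

```text
time_s: 23.75
tcp_pos: [0.5891, 0.0813, 0.1746]
ee_rot: [2.398, 2.027, -0.003]
ft_force: [-8.7, -5.8, 11.7]
width: 0.0341
t 23.75 tcp [0.5891 0.0813 0.1746] yaw 80.44 tilt [-0.001 -0.003 -1.   ] w 0.0341 F [-8.7 -5.8 11.7]
d [0.0072 0.0009 0.0428] dist 5.2 turn 0.0003
```

View pics/w23.png

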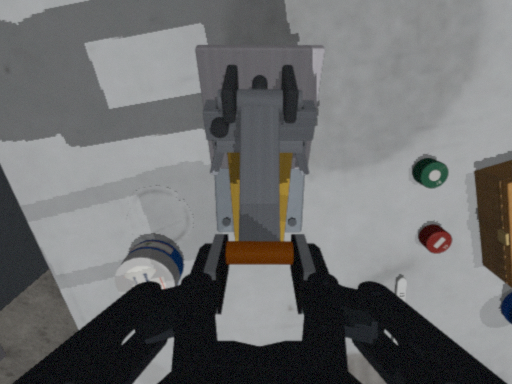

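```bash
python3 -m pendant '[{"claw":30,"dx":-0.016,"dy":0,"dz":0.032,"turn":0},{"claw":30,"dx":-0.031,"dy":0,"dz":0.064,"turn":0},{"claw":30,"dx":-0.044,"dy":0,"dz":0.0975,"turn":0},{"claw":30,"dx":-0.055,"dy":0,"dz":0.131,"turn":0},{"claw":30,"dx":-0.065,"dy":0,"dz":0.1655,"turn":0},{"claw":30,"dx":-0.073,"dy":0,"dz":0.2,"turn":0},{"claw":30,"dx":-0.079,"dy":0,"dz":0.2355,"turn":0},{"claw":30,"dx":-0.083,"dy":0,"dz":0.271,"turn":0},{"claw":30,"dx":-0.086,"dy":0,"dz":0.306,"turn":0},{"claw":30,"dx":-0.086,"dy":0,"dz":0.306,"turn":0}]';python3 -c "
from h import *
plan(arc(.35)+[0,0,-.012],80.43)
im=capture('wrist');cv2.imwrite('pics/w24.png',im[:,:,::-1])"
```

```text
time_s: 24.8
tcp_pos: [0.5871, 0.0698, 0.1354]
ee_rot: [2.397, 2.027, -0.008]
ft_force: [-4.1, -8.6, 2.8]
width: 0.034
t 24.8 tcp [0.5871 0.0698 0.1354] yaw 80.44 tilt [-0.003 -0.005 -1.   ] w 0.034 F [-4.1 -8.6  2.8]
d [0.0186 0.0017 0.0226] dist 3.5 turn 0.0004
```

View pics/w24.png

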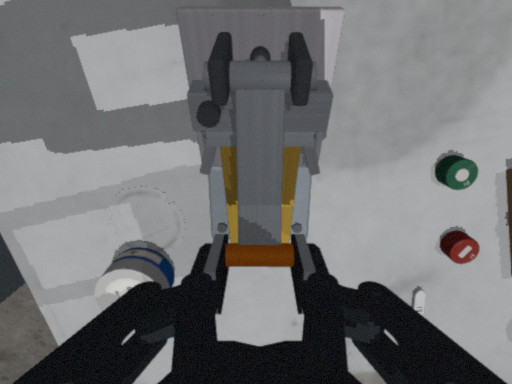

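```bash
python3 -m pendant '[{"claw":30,"dx":-0.006,"dy":0,"dz":0.036,"turn":0},{"claw":30,"dx":-0.009,"dy":0,"dz":0.071,"turn":0},{"claw":30,"dx":-0.009,"dy":0,"dz":0.107,"turn":0},{"claw":30,"dx":-0.005,"dy":0,"dz":0.142,"turn":0},{"claw":30,"dx":-0.002,"dy":0,"dz":0.165,"turn":0},{"claw":30,"dx":0,"dy":0,"dz":0.18,"turn":0},{"claw":30,"dx":0,"dy":0,"dz":0.18,"turn":0}]';python3 -c "
from h import *
plan(arc(.1)+[0,0,-.012],80.43)
im=capture('side');crop(im,240,130,140,120,5,'pics/s25.png')"
```

```text
time_s: 25.55
tcp_pos: [0.5872, 0.0708, 0.1132]
ee_rot: [2.398, 2.029, -0.007]
ft_force: [-2.9, -6.5, -1.3]
width: 0.0338
t 25.55 tcp [0.5872 0.0708 0.1132] yaw 80.45 tilt [-0.003 -0.003 -1.   ] w 0.0338 F [-2.9 -6.5 -1.3]
d [0.0242 0.0022 0.0154] dist 3.5 turn 0.0008
```

View pics/s25.png

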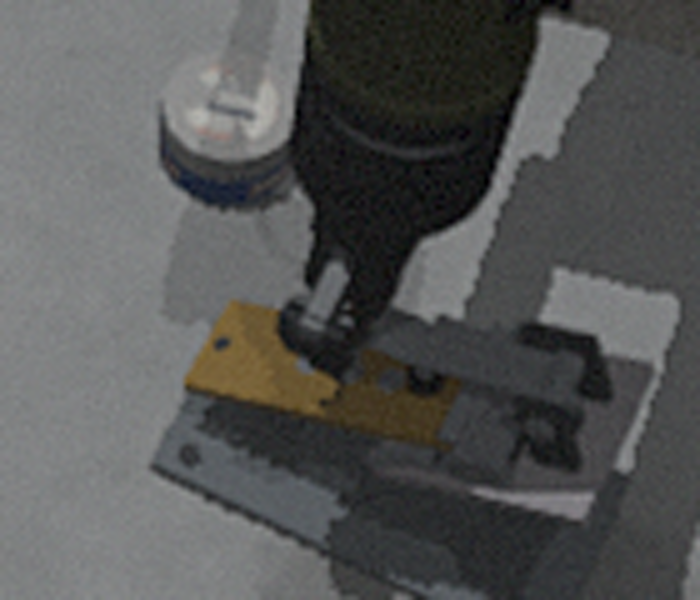

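```bash
python3 -m pendant '[{"claw":30,"dx":0.001,"dy":0,"dz":0.01,"turn":0},{"claw":30,"dx":0.002,"dy":0,"dz":0.018,"turn":0},{"claw":30,"dx":0.003,"dy":0,"dz":0.025,"turn":0},{"claw":30,"dx":0.003,"dy":0,"dz":0.025,"turn":0},{"claw":30,"dx":0.003,"dy":0,"dz":0.025,"turn":0}]';python3 -c "
from h import *
plan(arc(.1)+[0,0,-.012],80.43)"
```

```text
time_s: 26.1
tcp_pos: [0.5873, 0.0711, 0.1112]
ee_rot: [2.398, 2.028, -0.006]
ft_force: [-3.1, -7.1, 3.5]
width: 0.0336
t 26.1 tcp [0.5873 0.0711 0.1112] yaw 80.45 tilt [-0.003 -0.003 -1.   ] w 0.0336 F [-3.1 -7.1  3.5]
d [ 0.0215  0.0017 -0.0011] dist 2.6 turn 0.0006
```

```bash
python3 -m pendant '[{"claw":36,"dx":0.003,"dy":0,"dz":0.0,"turn":0},{"claw":42,"dx":0.003,"dy":0,"dz":0.0,"turn":0},{"claw":62,"dx":0,"dy":0,"dz":0.0,"turn":0},{"claw":62,"dx":0,"dy":0,"dz":0.0,"turn":0},{"claw":62,"dx":0,"dy":0,"dz":-0.2,"turn":0},{"claw":62,"dx":0,"dy":0,"dz":-0.5,"turn":0},{"claw":62,"dx":0,"dy":0,"dz":-0.9,"turn":0},{"claw":62,"dx":0,"dy":0,"dz":-1,"turn":0},{"claw":62,"dx":0,"dy":0,"dz":-1,"turn":0}]';python3 -c "
from h import *
plan(arc(.1)+[0,0,-.012],80.43)
np.save('w26T.npy',cam('wrist')[1])
im=capture('wrist');crop(im,190,60,140,190,4,'pics/w26.png');cv2.imwrite('pics/w26f.png',im[:,:,::-1])
im=capture('side');crop(im,240,130,140,120,5,'pics/s26.png')"
```

```text
time_s: 27.0
tcp_pos: [0.5911, 0.0735, 0.2337]
ee_rot: [2.395, 2.026, 0.009]
ft_force: [-1.0, -0.3, -0.9]
width: 0.0621
t 27.0 tcp [0.5911 0.0735 0.2337] yaw 80.45 tilt [ 0.007  0.    -1.   ] w 0.0621 F [-1.  -0.3 -0.9]
d [-0.0054 -0.0329  1.019 ] dist 122.3 turn 0.0005
```

View pics/w26.png

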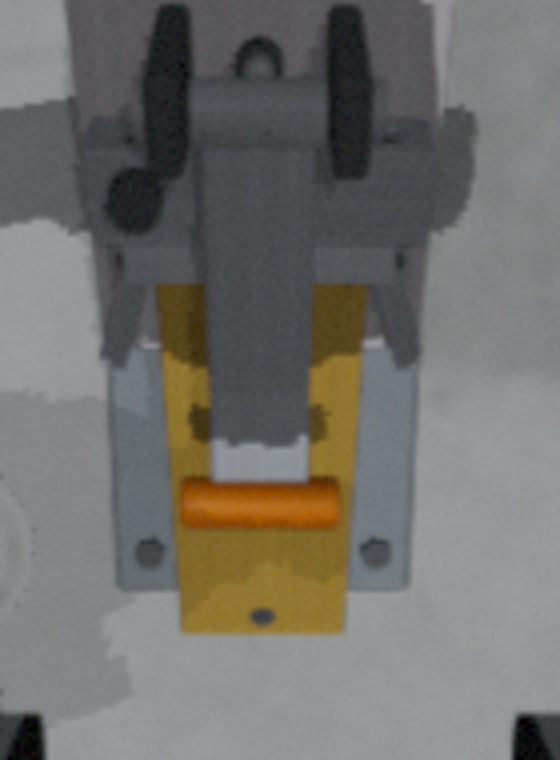

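View pics/s26.png

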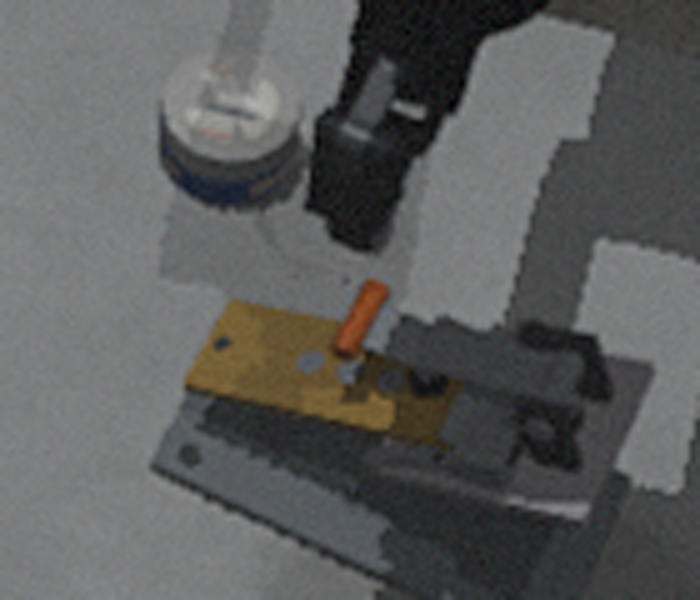

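Next I check the plate position and the clip angle. I'll retake the wrist picture once settled.

```bash
python3 -m pendant '[{"claw":62,"dx":0,"dy":0,"dz":0,"turn":0},{"claw":62,"dx":0,"dy":0,"dz":0,"turn":0}]'; python3 -c "
from h import *
w=cam('wrist')
im=capture('wrist');crop(im,190,60,140,190,4,'pics/w27.png')
import pickle
C=lambda a:np.array(a)/4+[190,60]
for n,T in(('26',np.load('w26T.npy')),('27',w[1])):
  v=(w[0],T)
  print(n,'lowend',onbed(v,C((182,632)),.008),onbed(v,C((345,632)),.008),'hole',onbed(v,C((262,616)),.008))
  for t in (.05,.1,.15): print((proj(v,arc(t))-[190,60])*4)
"
```

```text
time_s: 27.3
tcp_pos: [0.5877, 0.0731, 0.2283]
ee_rot: [-2.397, -2.027, 0.005]
ft_force: [-0.4, -0.7, 0.9]
width: 0.0619
26 lowend [-8.50607691 24.8086325   8.        ] [ -8.73498649 -24.98264003   8.        ] hole [-1.36295899  0.34586397  8.        ]
[[260.99368165 493.57982847]]
[[260.90771968 503.2186673 ]]
[[260.81403623 512.30263982]]
27 lowend [-7.32351288 29.61834353  8.        ] [ -7.22636199 -19.30959994   8.        ] hole [-0.12678886  5.52058793  8.        ]
[[280.62977705 495.72149303]]
[[280.61268328 505.63306843]]
[[280.59563518 514.9877154 ]]
```

View pics/w27.png

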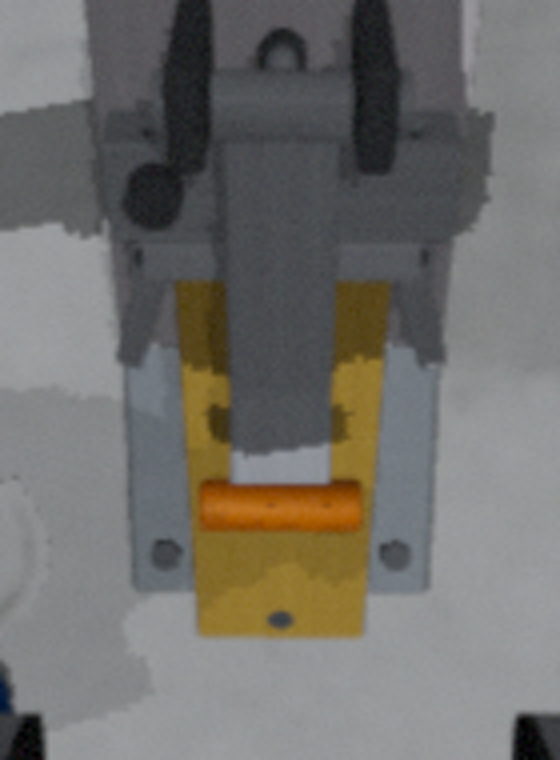

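```bash
python3 -c "
from h import *
v=cam('wrist');C=lambda a:np.array(a)/4+[190,60]
print(onbed(v,C((198,636)),.008),onbed(v,C((365,636)),.008),onbed(v,C((280,619.5)),.008))
print(sign_off())"
```

```text
[-9.22479721 24.6205171   8.        ] [ -9.13882152 -25.72194961   8.        ] [-1.75618044 -0.10510638  8.        ]
the job is handed in; nothing more can be done
None
```

The plate is mounted and clipped, and the job was handed in at about 27 s of the 66 s allowed. No verdict is reported, so what follows rests on my own checks.

- **Clip opening:** I pinched the orange bar and swung it up. It then stayed open on its own at about 1.3 rad.
- **Plate in the pocket:** I gripped the plate near one end and tilted it to the slope by pressing its leading edge on the bed. I then slid it up until it met resistance at about 5.5 N, with its upper end at bed x ≈ 140 mm.
- **Home check:** I released it and pushed its lower end with closed fingers, at about 7.7 N along the slope. It did not move, so I took it to be home. The first try at this push missed the plate because the fingertips were too high.
- **Clip closing:** I lowered the clip at about 0.5 rad/s, pinched the whole way, and released it once the pad was on the plate.

The last checks, from the wrist camera:

- **Clip angle:** it reads about 0.10 rad.
- **Plate position:** the plate is centred to within 0.6 mm and square with the bed. Its lower end is within about 0.5 mm of where it was before clamping; the end hole read 0.7 mm lower, which is close to the measuring error.
- **Gripper:** it is clear of everything.

I could not see the end stop or measure the pad's force. That the stop kept its setting, and that the pad presses hard enough, are inferred from the forces and the clip angle. I did not re-measure the specimens, the pot or the spanner, but the arm was never taken near them.

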